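# Nest the turned box lids crown-down in the tray

### The arm

A 7-joint arm with a two-finger parallel gripper is mounted at the origin on the work surface. World frame = base frame: x ahead of the robot, y to its left, z up, the work surface at z = 0. Lengths are in mm, angles in rad, forces in N, time in s.
With the tool pointing down it reaches from about 400 to 875 mm from the base axis. Payload 6.5 kg.
Tool frame: the origin (TCP) lies between the finger pads; the fingertips stand bot.tips_ahead ahead of it and the grasp point (between the pads) lies 3 mm ahead of it (bot.tips_ahead is the distance from the TCP to the fingertips, in mm); y points along the fingers, x is the direction in which the jaws open and shut, and the axes are right-handed (so a half turn about y gives the same grasp; the last joint's range is limited). The gripper opens to 85 mm and grips with 20 to 120 N. Pads are 22 mm wide; open, the fingers measure 114 mm over their backs; the gripper's body (76 mm by 85 mm) begins 54 mm behind the grasp point. The pads swing forward as they close: fully open they stand 13 mm farther back than shut.
Start: joints at [1.158, 0.536, -0.004, 1.538, 0.003, 1.067, -0.071], TCP at [220.925, -611.296, 253.29] pointing down, gripper open.
Joint ranges: [-2.7, 2.7], [-0.37, 2.16], [-1.27, 1.26], [0.24, 2.4], [-1.31, 4.45], [0.19, 1.91], [-2.76, 2.76]. Speed limits (rad/s): [2.39, 2.39, 3.14, 3.14, 3.14, 3.14, 3.14].

### API

Orientations are given as [roll, pitch, yaw] about the fixed x, y, z axes, in that order (R = Rz(yaw) Ry(pitch) Rx(roll)).
In Python, from station import bot gives the robot as it stands. The module is installed in compiled form; this text tells all that it offers.
- The arm moves only by the tool step_arm, never from a script. Its argument "deltas" is a list of rows, each an object of numbers: "wx", "wy", "wz": the turn, a rotation vector about the world's x, y, z scaled (see below); "x", "y", "z": the shift along the world's x, y, z scaled (see below); "claw": the opening, from 0 (shut) to 1 (fully open). A call has 1 to 8 rows; each row is the pose to reach, as a shift and turn from the pose commanded when the call began; what a row does not reach only later rows make up. The controller multiplies each number of a shift by 1 m and each number of a turn by 0.5 rad. A row lasts 1/8 s, in which the tool goes at most 62.5 mm and 10.7 degrees, less where a joint would pass 70% of its speed; a pose out of reach is approached as far as the arm can. A call with a number of a shift or a turn outside -1 to 1 is refused whole. A call with a gripper value outside its range is refused whole. The fingers move at their own pace and stop on an object; "newtons" is the grip in N (left out, the last holds). Time passes only in rows, so rows that repeat a pose let the fingers close. It gives the time, the measured TCP pose, the force and the opening at its end, in the units of the state.
- bot.get_state(): the state, without advancing time (a new reading comes with each control period).
- bot.grab_frame(name): name is "scene" or "side" or "wrist"; returns a dict with "color" (480x640x3 uint8, red, green, blue), "camera_matrix" (3x3 intrinsics, pixels), "k1" (the pictures are not rectified: a ray, as slopes to the right and down, at radius r is drawn at 1 + k1 r^2 times it, then the intrinsics apply), "position" and "attitude" of the camera in the world; the wrist camera has in their place "tool_from_camera" (4x4, takes a point from camera to tool coordinates, whose origin is the TCP and whose axes are the tool frame's). Camera axes: x right, y up, looking along -z (the intrinsics and any distortion apply to the point x, -y, -z); pixel columns grow to the right and rows downward; lengths in mm; the calibration is good to about 2 mm. A picture is of the moment at which its call begins: read the wrist's pose just before it. There is no depth.
- bot.sign_off(): hands the job in, once; it reports no verdict.
The state is a dict: "time_s": time; "joints": joint angles; "qd": joint speeds; "effort": joint torques, N m; "position": TCP position; "tcp_rot": TCP orientation; "ft_force": force on the tool from outside, world axes, zero at the start; "ft_torque": the same for the moment, N m; "grip_width": opening from 0.0 (shut) to 1.0 (fully open).
Only numpy, scipy, OpenCV 4.12 (cv2) and the standard library are available. Lean on these libraries where they do the work, as an engineer would, in place of code of your own. Each camera call takes 0.05 s, during which the arm holds its last target.

### The job

Stack the three cream box lids in the middle of the round green tray, all crown down with their open sides up: the largest stands on the tray, the middle-sized one sits inside it and the smallest inside that, each level on its knob and centred in the one below. Set each lid down gently without dropping or overturning it, and leave the cups, pail and tools where they are.

Things in the scene. Friction and masses are not known exactly. Their poses are not given: they have to be found in the camera images.
- lid_large_mid (a point): the largest cream turned wooden lid, black rim band, crown down on its flat black knob (60 mm wide, 18 high). Outside 150 mm, mouth 134 mm across, rim wall 8 mm, upright over its top 22 mm, domed below; 64 mm high; inside floor 28 mm above knob face, so a lid set in it stands 28 mm higher. Point: on the axis, half-way (32 mm) up; z out of the mouth, up at start. Loose, round, 180-300 g.
- lid_medium_mid (a point): the middle-sized cream turned wooden lid, black rim band, crown down on its flat black knob (54 mm wide, 18 high). Outside 122 mm, mouth 106 mm across, rim wall 8 mm, upright over its top 22 mm, domed below; 64 mm high; inside floor 28 mm above knob face, so a lid set in it stands 28 mm higher. Point: on the axis, half-way (32 mm) up; z out of the mouth, up at start. Loose, round, 130-210 g.
- lid_small_mid (a point): the smallest cream turned wooden lid, black rim band, crown down on its flat black knob (46 mm wide, 18 high). Outside 94 mm, mouth 78 mm across, rim wall 8 mm, upright over its top 22 mm, domed below; 64 mm high; inside floor 28 mm above knob face, so a lid set in it stands 28 mm higher. Point: on the axis, half-way (32 mm) up; z out of the mouth, up at start. Loose, round, 80-130 g.
- tray: round green-painted wooden tray, fixed for the job, 184 mm across, 18 mm high, with a thin low lip; flat floor inside about 160 mm across. Origin: centre of its underside, on the bench; the floor is 10 mm above it; z up.
- cup_tall: bystander: open cream cup with a black foot, 56 mm across, 95 mm high; origin under its centre
- cup_mid: bystander: open cream cup with a black foot, 72 mm across, 85 mm high; origin under its centre
- bowl_wide: bystander: wide open cream pot with a black foot and straight walls, 104 mm across, 72 mm high; origin under its centre
- pail: bystander: small teal plastic pail holding cream rings, 102 mm across, 86 mm high; origin under its centre
- sanding_block: bystander: cork sanding block, 70 x 115 x 28 mm high, long along its y; origin under its centre
- oilstone: bystander: dark grey oilstone, 40 x 105 x 20 mm high, long along its y; origin under its centre
- file: bystander: flat steel file with a wooden handle, lying on the bench, 26 mm high; origin where blade meets handle: the blade runs 220 mm along +x, the handle 132 mm along -x
Mind the look-alikes: they are no part of the job. What is shaped like the part that bears lid_small_mid but blue or purple is not meant. What is shaped like the part that bears lid_large_mid but red is not meant.

How it is judged:
By the outcome, as a careful person would: the job done as asked, in the order asked, and still so for the second after the job is handed in, with the robot touching nothing.
It also fails if it takes over 72 s, if anything falls off the work surface, if the arm or the gripper's body presses on something with over 40 N, if the wrist force passes 120 N, or if a joint passes its speed limit or range.

## Working session

There is one attempt and no reset: what is moved stays moved. The work goes in short steps, Python scripts to look and compute and a tool call to move; the robot and the scene stay as the last step left them, time stands still between calls to the robot, and variables do not carry over. Pictures are saved under pics/ and viewed, and the job is handed in when it is done.

Besides the shell and the picture viewer there is one more tool, called after "Call:" by a JSON object that holds its "name" and its "arguments". step_arm: Moves the arm, as the interface text tells. Its arguments: {"type":"object","properties":{"deltas":{"type":"array"},"newtons":{"type":"number"}},"required":["deltas"]}

```bash
mkdir -p pics; ls; python3 - <<'E'
from station import bot
import cv2
print(bot.get_state(), bot.tips_ahead)
for n in ("scene","side","wrist"):
    f=bot.grab_frame(n); cv2.imwrite(f"pics/{n}0.png",f["color"][:,:,::-1])
    print(n,{k:v for k,v in f.items() if k!="color"})
E
```

```text
pics
{'time_s': 0.0, 'joints': array([ 1.15780055,  0.53719325, -0.0044663 ,  1.53885459,  0.00259481,
        1.06730407, -0.07122775]), 'qd': array([-0.00041995,  0.00031864, -0.001329  ,  0.00080316, -0.00074279,
        0.00044773,  0.00021688]), 'effort': array([-6.72767237e-04, -5.83417046e+01,  1.04838051e+00, -2.59100944e+01,
        1.22522758e-02,  9.61961778e-03, -4.34648950e-05]), 'position': array([ 220.72806401, -610.74732699,  252.4024674 ]), 'tcp_rot': array([-1.57090623,  0.00175005, -1.22393521]), 'ft_force': array([-0.45915102,  0.06110656,  0.24064941]), 'ft_torque': array([-8.73716252e-05,  3.27182290e-03, -3.55911108e-02]), 'grip_width': 0.9995445489025476} 22.0
scene {'camera_matrix': array([[536.13107916,   0.        , 322.22773405],
       [  0.        , 536.13107916, 245.18694776],
       [  0.        ,   0.        ,   1.        ]]), 'k1': -0.1613687186993586, 'position': array([1348.45748314, -325.31726065, 1140.05646998]), 'attitude': array([ 0.67939124, -0.01149838,  1.24678637])}
side {'camera_matrix': array([[458.37790509,   0.        , 305.33404098],
       [  0.        , 458.37790509, 224.76764198],
       [  0.        ,   0.        ,   1.        ]]), 'k1': -0.006704891230534637, 'position': array([410.30673754, 857.50547477, 613.34045905]), 'attitude': array([ 1.02055493, -0.02346555, -3.02590233])}
wrist {'camera_matrix': array([[357.94645094,   0.        , 318.65694319],
       [  0.        , 357.94645094, 248.54595062],
       [  0.        ,   0.        ,   1.        ]]), 'k1': 0.021832893299386535, 'tool_from_camera': array([[ 9.99999866e-01, -1.80363316e-04, -4.84542199e-04,
        -5.56223375e-01],
       [-4.11467467e-04,  2.89837927e-01, -9.57075654e-01,
        -1.20368173e+02],
       [ 3.13060045e-04,  9.57075725e-01,  2.89837814e-01,
         7.24230991e+01],
       [ 0.00000000e+00,  0.00000000e+00,  0.00000000e+00,
         1.00000000e+00]])}
```

View pics/scene0.png

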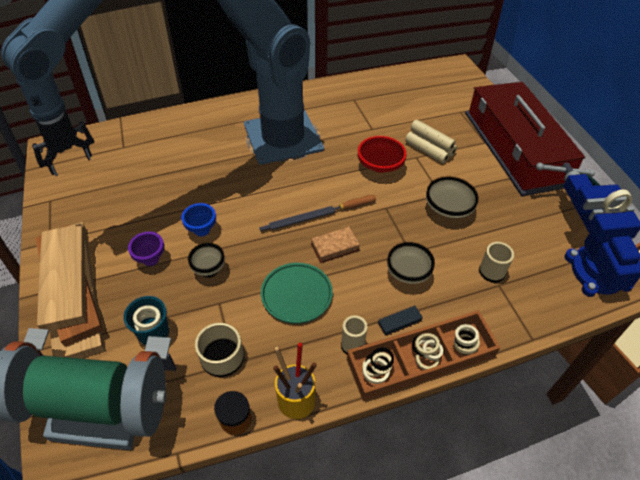

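View pics/side0.png

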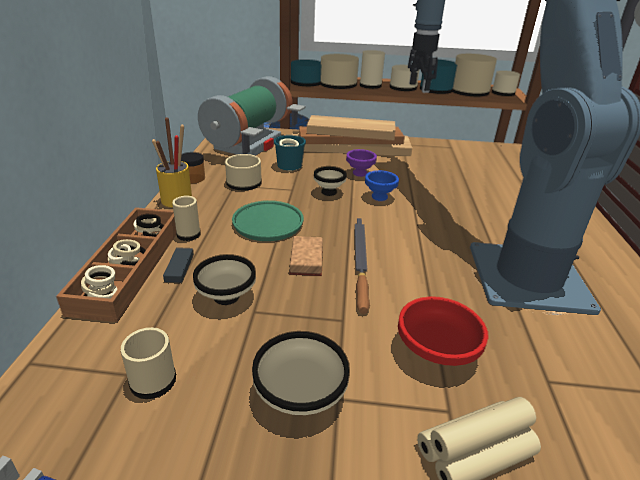

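View pics/wrist0.png

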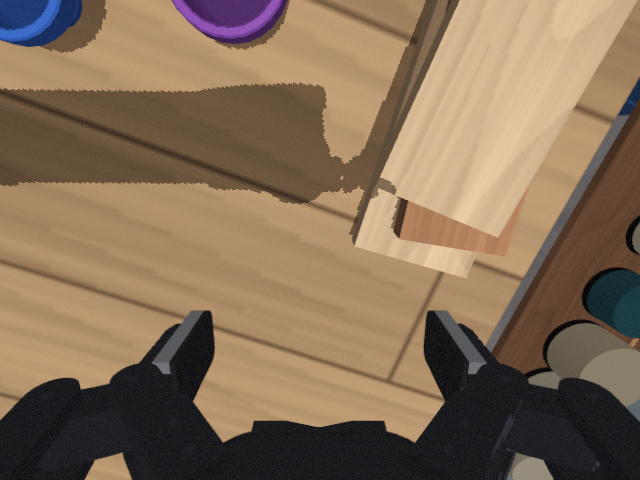

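```bash
cat > h.py <<'E'
import numpy as np, cv2
from scipy.spatial.transform import Rotation as R
from scipy.optimize import least_squares
from station import bot
def cam(f):
    if "position" in f: return R.from_euler('xyz',f["attitude"]).as_matrix(), np.array(f["position"])
    s=f["state"]; Rt=R.from_euler('xyz',s["tcp_rot"]).as_matrix(); T=f["tool_from_camera"]
    return Rt@T[:3,:3], Rt@T[:3,3]+s["position"]
def grab(n):
    s=bot.get_state(); f=bot.grab_frame(n); f["state"]=s; return f
def proj(f,P):
    Rc,p=cam(f); c=(np.atleast_2d(P)-p)@Rc; u=c[:,0]/-c[:,2]; v=-c[:,1]/-c[:,2]
    k=1+f["k1"]*(u*u+v*v); K=f["camera_matrix"]
    return np.c_[K[0,0]*u*k+K[0,2],K[1,1]*v*k+K[1,2]]
def topl(f,px,z):
    "pixels onto plane z"
    px=np.atleast_2d(np.float64(px)); K=f["camera_matrix"]
    d=(px-[K[0,2],K[1,2]])/[K[0,0],K[1,1]]; s=d.copy()
    for _ in range(20): s=d/(1+f["k1"]*(s**2).sum(1,keepdims=True))
    Rc,p=cam(f); r=np.c_[s[:,0],-s[:,1],-np.ones(len(s))]@Rc.T
    t=(z-p[2])/r[:,2]; return (p+r*t[:,None])[:,:2]
def fitc(xy,r=None):
    g=lambda q: np.hypot(xy[:,0]-q[0],xy[:,1]-q[1])-(q[2] if r is None else r)
    q0=[*xy.mean(0)]+([50] if r is None else [])
    s=least_squares(g,q0,loss='soft_l1',f_scale=1.5); return s.x, np.sqrt((g(s.x)**2).mean())
def crop(f,x0,y0,w,h,name):
    c=f["color"][y0:y0+h,x0:x0+w,::-1]; k=min(800/w,600/h)
    cv2.imwrite(f"pics/{name}.png",cv2.resize(c,None,fx=k,fy=k,interpolation=cv2.INTER_CUBIC)); return k
E
python3 - <<'E'
from h import *
f=grab("scene"); print(crop(f,170,150,320,170,"c_scene"))
f=grab("side"); print(crop(f,170,150,260,200,"c_side"), crop(f,180,300,180,130,"c_side2"))
E
```

```text
2.5
3.0 4.444444444444445
```

View pics/c_scene.png

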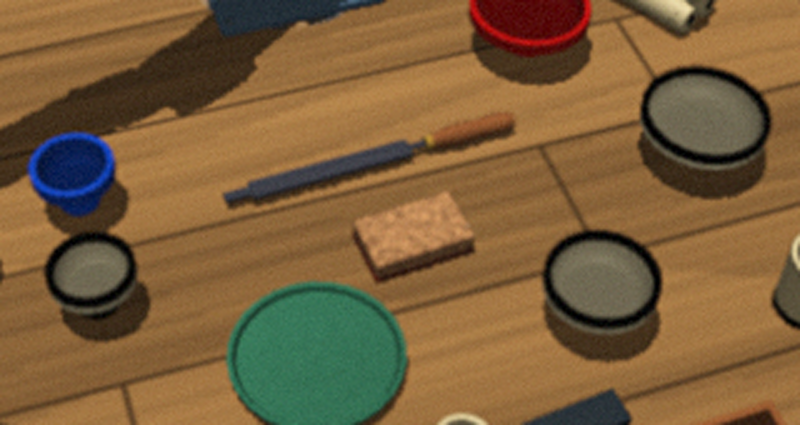

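View pics/c_side.png

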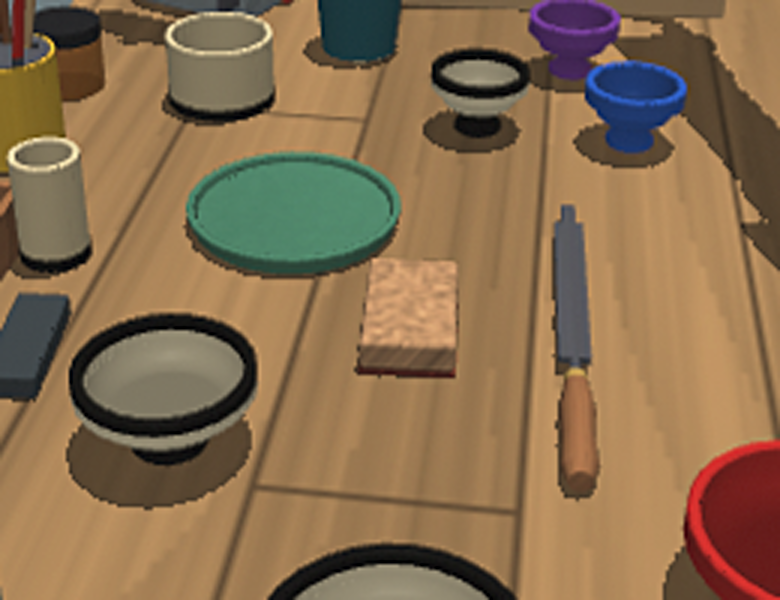

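View pics/c_side2.png

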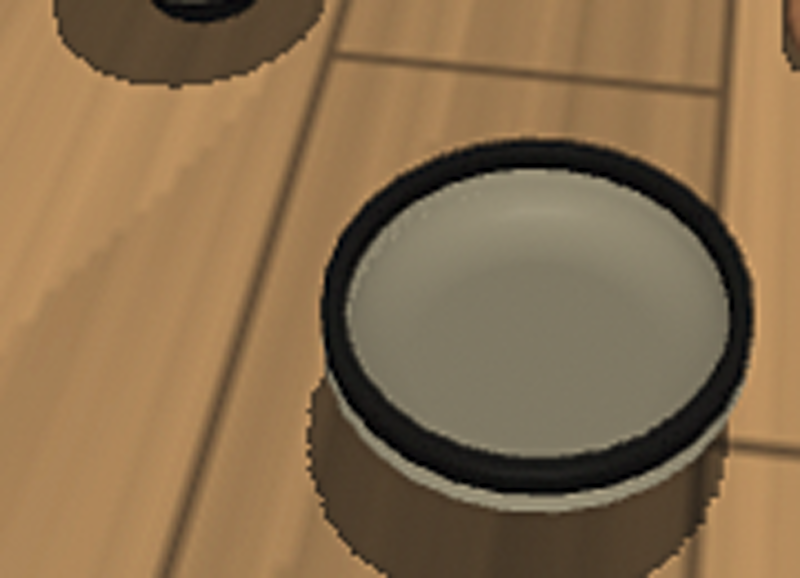

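```bash
cat >> h.py <<'E'
def inner(f,seed,z,r=None):
    "contour of the region inside the black ring -> circle on plane z"
    g=cv2.GaussianBlur(cv2.cvtColor(f["color"],cv2.COLOR_RGB2GRAY),(3,3),0)
    K=6; w=70; x,y=seed; x0,y0=x-w,y-w; c=cv2.resize(g[max(y0,0):y+w,max(x0,0):x+w],None,fx=K,fy=K,interpolation=cv2.INTER_LINEAR)
    x0=max(x0,0);y0=max(y0,0)
    m=(c>65).astype(np.uint8); n,l=cv2.connectedComponents(m,connectivity=4); m=(l==l[(y-y0)*K,(x-x0)*K]).astype(np.uint8)
    ct=max(cv2.findContours(m,cv2.RETR_EXTERNAL,cv2.CHAIN_APPROX_NONE)[0],key=len)[:,0].astype(float)
    px=(ct+.5)/K-.5+[x0,y0]
    xy=topl(f,px,z); return fitc(xy,r),px
E
python3 - <<'E'
from h import *
S={"scene":[("L",(452,196),67),("M",(411,261),53),("S",(206,259),39)],"side":[("L",(300,370),67),("M",(224,275),53),("S",(330,175),39)]}
for n in S:
    f=grab(n)
    for nm,s,r in S[n]:
        (q,e),px=inner(f,s,64); (q2,e2),_=inner(f,s,64,r); print(n,nm,q.round(1),e.round(2),q2.round(1),e2.round(2),len(px))
    # tray green
    hsv=cv2.cvtColor(f["color"],cv2.COLOR_RGB2HSV); c=(297,293) if n=="scene" else (268,220)
    m=cv2.inRange(hsv,(65,90,40),(90,255,255)); m=cv2.morphologyEx(m,cv2.MORPH_OPEN,np.ones((3,3)))
    k,l=cv2.connectedComponents(m); m=(l==l[c[1],c[0]]).astype(np.uint8)
    ct=max(cv2.findContours(m,cv2.RETR_EXTERNAL,cv2.CHAIN_APPROX_NONE)[0],key=len)[:,0].astype(float)
    xy=topl(f,ct,18); p=np.array(cam(f)[1])
    # far half relative to camera and silhouette: use points farther than centre
    q,e=fitc(xy); d=(xy-q[:2])@(q[:2]-p[:2]); far=xy[d>0]
    print(n,"tray",q.round(1),e.round(2),"far half r=92:",[a for a in fitc(far,92)])
E
```

```text
scene L [469.6 370.3  61.9] 1.09 [467.1 372.1] 5.53 650
scene M [646.7 159.5  49.1] 0.78 [645.6 159.9] 4.01 595
scene S [ 474.9 -330.9   34.9] 0.79 [ 473.  -331.1] 4.3 424
scene tray [ 615.1 -134.7   89. ] 0.93 far half r=92: [array([ 618.40242778, -135.33881851]), np.float64(1.7221736852541008)]
side L [460.2 379.9  63.4] 0.98 [460.4 377.9] 3.91 1286
side M [635.7 170.7  48.2] 1.41 [636.5 167.7] 5.26 723
side S [ 464.9 -315.    31.8] 1.88 [ 465.5 -321.9] 8.64 324
side tray [ 606.6 -120.6   91.2] 3.25 far half r=92: [array([ 606.19537032, -120.30678778]), np.float64(1.9969865923676122)]
```

```bash
python3 - <<'E'
from h import *
s=bot.get_state(); Rt=R.from_euler('xyz',s["tcp_rot"]).as_matrix(); p=s["position"]
tip=lambda dx,dy: p+Rt@[dx,dy,0]
pts=np.array([p,tip(-42,9),tip(42,9),tip(0,-60)])
for n,w in (("scene",(20,100,100,100)),("side",(390,20,80,80))):
    f=grab(n); q=proj(f,pts); print(n,q.round(1), "base",proj(f,[[0,0,0]]).round(1))
    im=f["color"][:,:,::-1].copy(); x,y,ww,h=w; k=6
    c=cv2.resize(im[y:y+h,x:x+ww],None,fx=k,fy=k,interpolation=cv2.INTER_CUBIC)
    for a in q: cv2.drawMarker(c,tuple(int(round(v)) for v in (a-[x,y]+.5)*k),(0,0,255),0,14,1)
    cv2.imwrite(f"pics/tcp_{n}.png",c)
E
```

```text
scene [[ 69.4 163. ]
 [ 85.5 158.5]
 [ 55.5 172.9]
 [ 61.7 145.1]] base [[281.6 136.1]]
side [[418.1  83.5]
 [423.7  90.1]
 [412.   83. ]
 [421.1  63.5]] base [[527.7 275.5]]
```

View pics/tcp_scene.png

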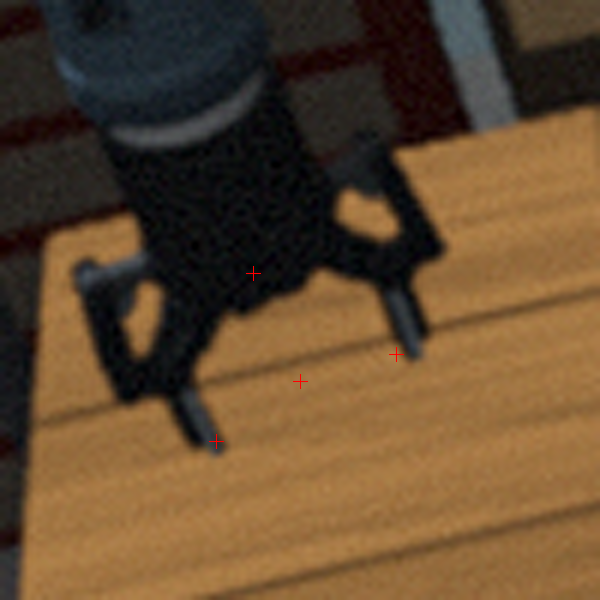

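View pics/tcp_side.png

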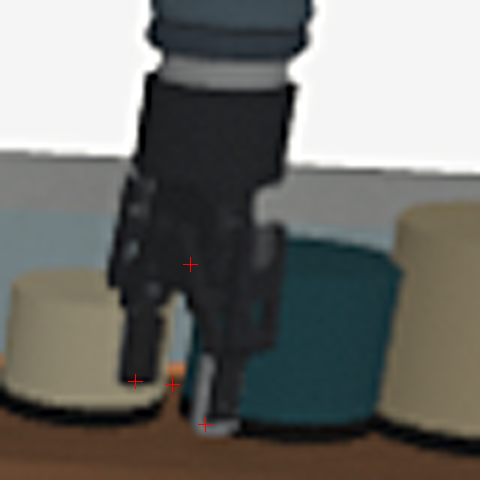

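```bash
python3 - <<'E'
from h import *
f=grab("scene")
for n,px,z in (("red",(382,153),64),("blue",(199,218),64),("purple",(147,248),64),("cuptall",(354,325),95),("bowl",(220,342),72),("block",(335,244),28),("file tip",(263,229),6),("file end",(375,200),10),("pail",(147,308),86),("stone",(400,319),20),("cupmid",(497,252),85)):
    print(n,topl(f,px,z).round(0))
E
```

```text
red [[245. 249.]]
blue [[ 336. -324.]]
purple [[ 396. -474.]]
cuptall [[793. -51.]]
bowl [[ 729. -347.]]
block [[508.   7.]]
file tip [[ 378. -160.]]
file end [[374. 178.]]
pail [[ 597. -493.]]
stone [[773.  81.]]
cupmid [[704. 376.]]
```

Call:
{"name": "step_arm", "arguments": {"deltas": [{"x": 0.06, "y": 0.06, "z": 0, "wz": 0.3}, {"x": 0.12, "y": 0.11, "z": -0.01, "wz": 0.6}, {"x": 0.17, "y": 0.16, "z": -0.03, "wz": 0.9}, {"x": 0.21, "y": 0.2, "z": -0.04, "wz": 1}, {"x": 0.249, "y": 0.226, "z": -0.053, "wz": 1}]}}

```text
invalid input at $.deltas[0]: expected keys wx, wy, wz, x, y, z, claw
```

Call:
{"name": "step_arm", "arguments": {"deltas": [{"wz": 0.35}, {"wz": 0.7}, {"wz": 1}, {"wz": 1}]}}

```text
invalid input at $.deltas[0]: expected keys wx, wy, wz, x, y, z, claw
```

Call:
{"name": "step_arm", "arguments": {"deltas": [{"wz": 0.25}, {"wz": 0.449}, {"wz": 0.449}, {"wz": 0.449}]}}

```text
invalid input at $.deltas[0]: expected keys wx, wy, wz, x, y, z, claw
```

```bash
python3 - <<'E'
from h import *
f=grab("wrist"); s=f["state"]; print(s["time_s"],s["position"],s["tcp_rot"],s["joints"])
cv2.imwrite("pics/w1.png",f["color"][:,:,::-1])
E
```

```text
0.5 [ 220.91426265 -611.27727646  253.2208393 ] [-1.57082195e+00  7.70965834e-05 -1.22396955e+00] [ 1.15780743  0.53647205 -0.0044005   1.53795711  0.00259089  1.06724787
 -0.07119481]
```

View pics/w1.png

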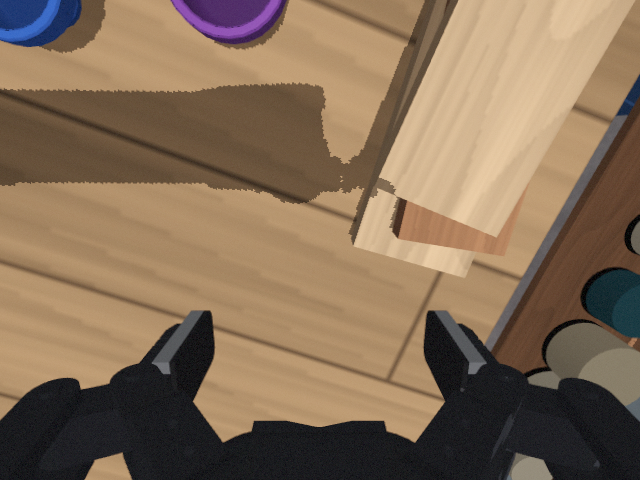

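All keys are needed in each row.

Call:
{"name": "step_arm", "arguments": {"deltas": [{"x": 0.06, "y": 0.06, "z": 0, "wx": 0, "wy": 0, "wz": 0.3, "claw": 0.4}, {"x": 0.12, "y": 0.11, "z": -0.01, "wx": 0, "wy": 0, "wz": 0.6, "claw": 0.4}, {"x": 0.17, "y": 0.16, "z": -0.03, "wx": 0, "wy": 0, "wz": 0.9, "claw": 0.4}, {"x": 0.21, "y": 0.2, "z": -0.04, "wx": 0, "wy": 0, "wz": 1, "claw": 0.4}, {"x": 0.249, "y": 0.226, "z": -0.053, "wx": 0, "wy": 0, "wz": 1, "claw": 0.4}, {"x": 0.249, "y": 0.226, "z": -0.053, "wx": 0, "wy": 0, "wz": 1, "claw": 0.4}]}}

```text
time_s: 1.3
position: [473.0, -381.4, 199.7]
tcp_rot: [-1.569, 0.001, -0.719]
ft_force: [0.1, -0.9, -0.1]
grip_width: 0.401
```

Call:
{"name": "step_arm", "arguments": {"deltas": [{"x": 0, "y": 0, "z": 0, "wx": 0, "wy": 0, "wz": 0.35, "claw": 0.4}, {"x": 0, "y": 0, "z": 0, "wx": 0, "wy": 0, "wz": 0.7, "claw": 0.4}, {"x": 0, "y": 0, "z": 0, "wx": 0, "wy": 0, "wz": 1, "claw": 0.4}]}}

```text
time_s: 1.68
position: [470.0, -385.3, 200.3]
tcp_rot: [-1.571, -0.0, -0.219]
ft_force: [0.3, -0.4, 0.3]
grip_width: 0.401
```

Call:
{"name": "step_arm", "arguments": {"deltas": [{"x": 0, "y": 0, "z": 0, "wx": 0, "wy": 0, "wz": 0.3, "claw": 0.4}, {"x": 0, "y": 0, "z": 0, "wx": 0, "wy": 0, "wz": 0.449, "claw": 0.4}, {"x": 0, "y": 0, "z": 0, "wx": 0, "wy": 0, "wz": 0.449, "claw": 0.4}, {"x": 0, "y": 0, "z": 0, "wx": 0, "wy": 0, "wz": 0.449, "claw": 0.4}]}}

```text
time_s: 2.17
position: [469.9, -385.3, 200.3]
tcp_rot: [-1.571, 0.0, -0.001]
ft_force: [-0.0, -0.1, 0.1]
grip_width: 0.4
```

```bash
python3 - <<'E'
from h import *
f=grab("wrist"); s=f["state"]; print(s["time_s"],s["position"],s["tcp_rot"],s["joints"])
cv2.imwrite("pics/w2.png",f["color"][:,:,::-1])
E
```

```text
2.175 [ 469.90465038 -385.32469036  200.30121581] [-1.57082872e+00  2.31558187e-05 -1.03646414e-03] [ 0.86678647  0.55025968 -0.3512241   1.68526498  0.22375795  0.9457612
  0.43064282]
```

View pics/w2.png

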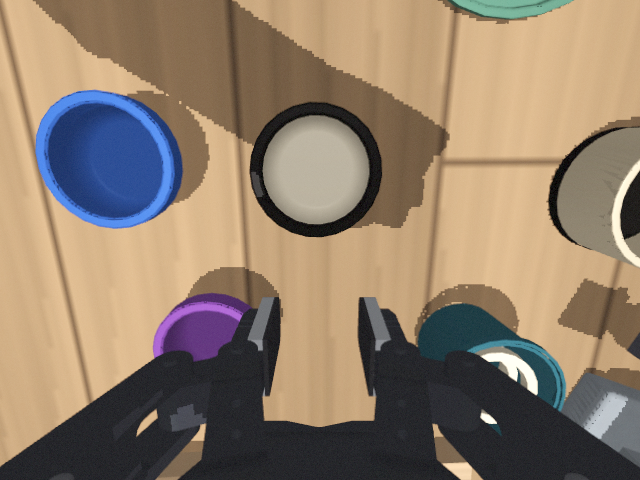

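```bash
cat >> h.py <<'E'
def ring(f,seed,z,Ro,Ri,w=130,thr=62,img=None):
    "seed inside mouth. radial scan: inner edge (bright->dark) and outer edge (dark->bright)"
    g=cv2.GaussianBlur(cv2.cvtColor(f["color"],cv2.COLOR_RGB2GRAY),(3,3),0).astype(np.float32)
    ins=[];out=[]
    for a in np.arange(0,2*np.pi,np.pi/90):
        t=np.arange(5,w,.25); X=seed[0]+t*np.cos(a); Y=seed[1]+t*np.sin(a)
        ok=(X>1)&(X<638)&(Y>1)&(Y<478)
        if not ok.all(): t,X,Y=t[ok],X[ok],Y[ok]
        v=cv2.remap(g,X.astype(np.float32)[None],Y.astype(np.float32)[None],cv2.INTER_LINEAR)[0]
        d=np.flatnonzero(v<thr)
        if not len(d): continue
        i=d[0]; b=np.flatnonzero(v[i:]>thr)
        if not len(b): continue
        ins.append([X[i],Y[i]]); out.append([X[i+b[0]],Y[i+b[0]]])
    res=[]
    for pts,r in ((ins,Ri),(out,Ro)):
        xy=topl(f,pts,z); q,e=fitc(xy); q2,e2=fitc(xy,r)
        g2=np.abs(np.hypot(*(xy-q[:2]).T)-q[2])<1.5
        q3,e3=fitc(xy[g2]); res.append((q.round(1),round(e,2),"in",int(g2.sum()),len(xy),q3.round(1),round(e3,2)))
    return res
E
python3 - <<'E'
from h import *
f=grab("wrist")
for r in ring(f,(316,169),64,47,39): print(r)
E
```

```text
(array([ 466.3, -333. ,   37.7]), np.float64(0.1), 'in', 180, 180, array([ 466.3, -333. ,   37.7]), np.float64(0.1))
(array([ 466.6, -333.5,   46.2]), np.float64(1.19), 'in', 169, 180, array([ 466.4, -333.5,   46.3]), np.float64(0.17))
```

Call:
{"name": "step_arm", "arguments": {"deltas": [{"x": 0.04, "y": 0.05, "z": 0, "wx": 0, "wy": 0, "wz": 0, "claw": 0.4}, {"x": 0.08, "y": 0.1, "z": 0, "wx": 0, "wy": 0, "wz": 0, "claw": 0.4}, {"x": 0.12, "y": 0.15, "z": 0, "wx": 0, "wy": 0, "wz": 0, "claw": 0.4}, {"x": 0.14, "y": 0.19, "z": 0, "wx": 0, "wy": 0, "wz": 0, "claw": 0.4}, {"x": 0.14, "y": 0.19, "z": 0, "wx": 0, "wy": 0, "wz": 0, "claw": 0.4}, {"x": 0.14, "y": 0.19, "z": 0, "wx": 0, "wy": 0, "wz": 0, "claw": 0.4}]}}

```text
time_s: 3.02
position: [609.6, -196.0, 200.1]
tcp_rot: [-1.572, 0.001, 0.0]
ft_force: [-0.0, -0.7, -0.1]
grip_width: 0.399
```

```bash
python3 - <<'E'
from h import *
f=grab("wrist"); s=f["state"]; print(s["time_s"],s["position"],s["tcp_rot"],s["joints"])
cv2.imwrite("pics/w3.png",f["color"][:,:,::-1])
E
```

```text
3.025 [ 609.61664669 -195.95561909  200.13844005] [-1.57170897e+00  6.09587957e-04  3.51878151e-05] [ 0.49681779  0.60663549 -0.37216816  1.59327558  0.25185628  0.98970471
  0.04609272]
```

View pics/w3.png

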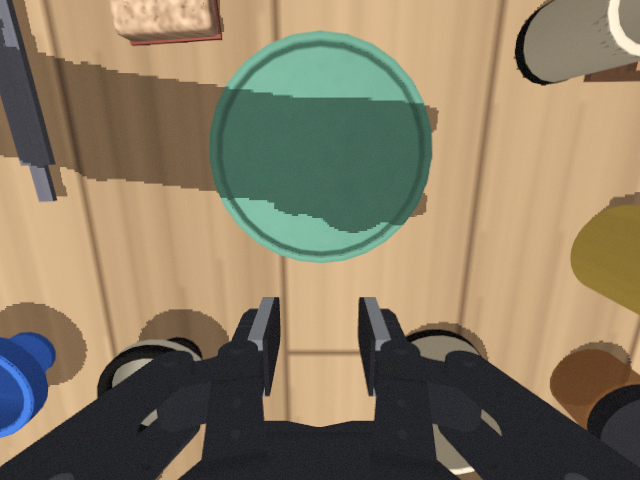

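```bash
cat >> h.py <<'E'
def tray(f,seed):
    hsv=cv2.cvtColor(f["color"],cv2.COLOR_RGB2HSV)
    m=cv2.inRange(hsv,(65,60,30),(92,255,255)); m=cv2.morphologyEx(m,cv2.MORPH_OPEN,np.ones((3,3)))
    k,l=cv2.connectedComponents(m); m=(l==l[seed[1],seed[0]]).astype(np.uint8)
    ct=max(cv2.findContours(m,cv2.RETR_EXTERNAL,cv2.CHAIN_APPROX_NONE)[0],key=len)[:,0].astype(float)
    return ct
E
python3 - <<'E'
from h import *
f=grab("wrist"); print(f["state"]["position"]); ct=tray(f,(320,150)); print(len(ct),ct.min(0),ct.max(0))
for z in (10,18): print(z,fitc(topl(f,ct,z)),fitc(topl(f,ct,z),92))
E
```

```text
[ 609.22161575 -196.96226072  200.09621798]
644 [210.  30.] [431. 260.]
10 (array([ 609.18339411, -136.25739286,   92.31771254]), np.float64(0.28270987386969887)) (array([ 609.18405346, -136.22210417]), np.float64(0.42530792061576284))
18 (array([ 609.15349694, -135.91605207,   89.93824929]), np.float64(0.2754228921722149)) (array([ 609.13522377, -136.48950096]), np.float64(2.0892083030459196))
```

Call:
{"name": "step_arm", "arguments": {"deltas": [{"x": 0.01, "y": 0.06, "z": 0, "wx": 0, "wy": 0, "wz": 0, "claw": 0.4}, {"x": 0.02, "y": 0.12, "z": 0, "wx": 0, "wy": 0, "wz": 0, "claw": 0.4}, {"x": 0.03, "y": 0.18, "z": 0, "wx": 0, "wy": 0, "wz": 0, "claw": 0.4}, {"x": 0.03, "y": 0.24, "z": 0, "wx": 0, "wy": 0, "wz": 0, "claw": 0.4}, {"x": 0.03, "y": 0.295, "z": 0, "wx": 0, "wy": 0, "wz": 0, "claw": 0.4}, {"x": 0.03, "y": 0.295, "z": 0, "wx": 0, "wy": 0, "wz": 0, "claw": 0.4}, {"x": 0.03, "y": 0.295, "z": 0, "wx": 0, "wy": 0, "wz": 0, "claw": 0.4}]}}

```text
time_s: 4.0
position: [640.1, 97.6, 200.2]
tcp_rot: [-1.572, 0.0, -0.001]
ft_force: [1.0, -0.7, 0.3]
grip_width: 0.401
```

```bash
python3 - <<'E'
from h import *
f=grab("wrist"); s=f["state"]; print(s["time_s"],s["position"],s["tcp_rot"],s["joints"])
cv2.imwrite("pics/w4.png",f["color"][:,:,::-1])
for r in ring(f,(320,165),64,61,53): print(r)
E
```

```text
4.0 [640.11654528  97.62402276 200.17425254] [-1.57231477e+00  6.58645360e-05 -1.43682529e-03] [ 0.05172957  0.62314308 -0.40160079  1.57136665  0.27556255  1.00387915
 -0.43260977]
(array([638.9, 161.1,  51.1]), np.float64(0.11), 'in', 180, 180, array([638.9, 161.1,  51.1]), np.float64(0.11))
(array([640.6, 159.3,  58.8]), np.float64(1.49), 'in', 119, 180, array([640.9, 159.3,  58.4]), np.float64(0.83))
```

View pics/w4.png

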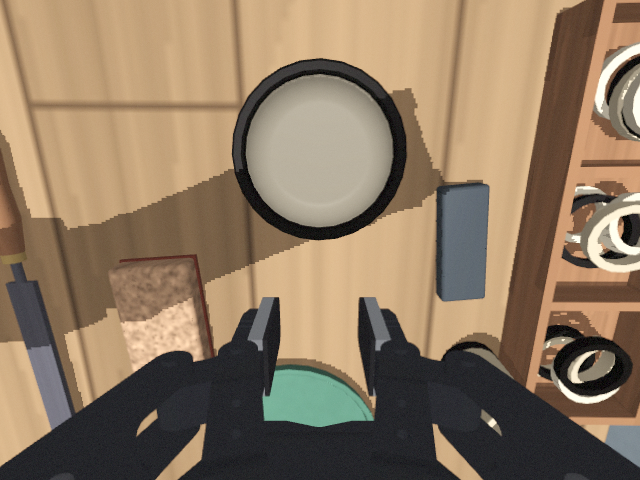

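Call:
{"name": "step_arm", "arguments": {"deltas": [{"x": -0.04, "y": 0.045, "z": 0, "wx": 0, "wy": 0, "wz": 0, "claw": 0.4}, {"x": -0.08, "y": 0.09, "z": 0, "wx": 0, "wy": 0, "wz": 0, "claw": 0.4}, {"x": -0.12, "y": 0.14, "z": 0, "wx": 0, "wy": 0, "wz": 0, "claw": 0.4}, {"x": -0.16, "y": 0.18, "z": 0, "wx": 0, "wy": 0, "wz": 0, "claw": 0.4}, {"x": -0.175, "y": 0.21, "z": 0, "wx": 0, "wy": 0, "wz": 0, "claw": 0.4}, {"x": -0.175, "y": 0.21, "z": 0, "wx": 0, "wy": 0, "wz": 0, "claw": 0.4}, {"x": -0.175, "y": 0.21, "z": 0, "wx": 0, "wy": 0, "wz": 0, "claw": 0.4}]}}

```text
time_s: 4.92
position: [466.4, 307.4, 200.2]
tcp_rot: [-1.572, -0.001, -0.003]
ft_force: [0.7, -0.8, -0.2]
grip_width: 0.405
```

```bash
python3 - <<'E'
from h import *
f=grab("wrist"); s=f["state"]; print(s["time_s"],s["position"],s["tcp_rot"],s["joints"])
cv2.imwrite("pics/w5.png",f["color"][:,:,::-1])
for r in ring(f,(320,165),64,75,67,w=160): print(r)
E
```

```text
4.925 [466.44395531 307.36894111 200.16592194] [-1.57219861e+00 -5.92612334e-04 -2.91657198e-03] [-0.30798892  0.49046212 -0.465947    1.80970538  0.27412834  0.90582169
 -0.90033387]
(array([460.6, 373.2,  64.5]), np.float64(0.14), 'in', 180, 180, array([460.6, 373.2,  64.5]), np.float64(0.14))
(array([460.7, 372.6,  73.9]), np.float64(0.25), 'in', 180, 180, array([460.7, 372.6,  73.9]), np.float64(0.25))
```

View pics/w5.png

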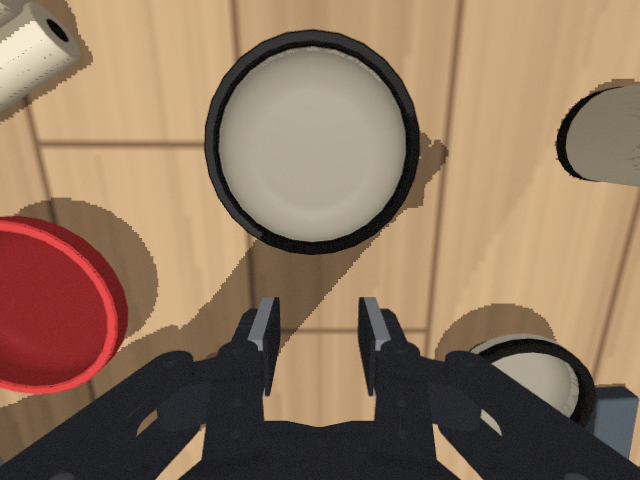

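Call:
{"name": "step_arm", "arguments": {"deltas": [{"x": -0.03, "y": 0.03, "z": -0.02, "wx": 0, "wy": 0, "wz": 0.003, "claw": 0.4}, {"x": -0.06, "y": 0.05, "z": -0.05, "wx": 0, "wy": 0, "wz": 0.003, "claw": 0.4}, {"x": -0.075, "y": 0.063, "z": -0.08, "wx": 0, "wy": 0, "wz": 0.003, "claw": 0.4}, {"x": -0.075, "y": 0.063, "z": -0.1, "wx": 0, "wy": 0, "wz": 0.003, "claw": 0.4}, {"x": -0.075, "y": 0.063, "z": -0.1, "wx": 0, "wy": 0, "wz": 0.003, "claw": 0.4}, {"x": -0.075, "y": 0.063, "z": -0.1, "wx": 0, "wy": 0, "wz": 0.003, "claw": 0.4}]}}

```text
time_s: 5.72
position: [391.4, 372.1, 101.0]
tcp_rot: [-1.571, -0.001, -0.0]
ft_force: [0.5, 0.0, 0.8]
grip_width: 0.397
```

```bash
python3 - <<'E'
from h import *
f=grab("wrist"); s=f["state"]; print(s["time_s"],s["position"],s["tcp_rot"],s["joints"])
im=f["color"][:,:,::-1].copy()
c=np.array([460.7,372.9]); a=np.arange(0,2*np.pi,.05)
for r in (75,67):
    for q in proj(f,np.c_[c[0]+r*np.cos(a),c[1]+r*np.sin(a),0*a+64]): 
        if 0<=q[0]<640 and 0<=q[1]<480: cv2.circle(im,(int(q[0]),int(q[1])),1,(0,0,255),-1)
cv2.imwrite("pics/w6.png",im)
E
```

```text
5.725 [391.3723515  372.07413045 100.96342074] [-1.57054518e+00 -1.05690101e-03 -3.10462177e-04] [-0.51909844  0.61035162 -0.4221221   1.91397339  0.37683172  0.6943031
 -1.16708429]
```

View pics/w6.png

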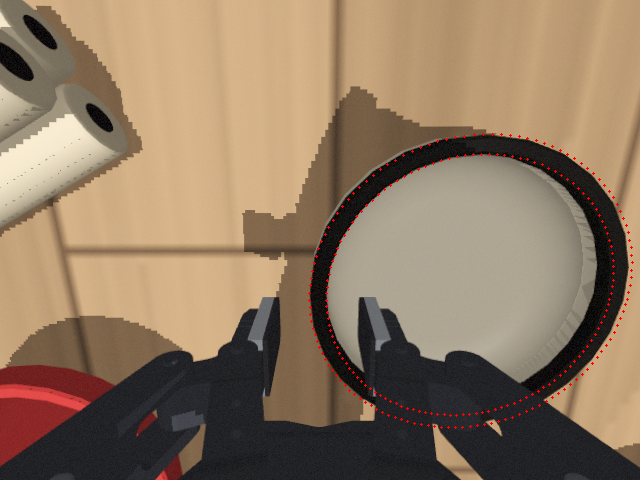

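Call:
{"name": "step_arm", "arguments": {"deltas": [{"x": 0, "y": 0, "z": -0.01, "wx": 0, "wy": 0, "wz": 0, "claw": 0.4}, {"x": 0, "y": 0, "z": -0.02, "wx": 0, "wy": 0, "wz": 0, "claw": 0.4}, {"x": 0, "y": 0, "z": -0.028, "wx": 0, "wy": 0, "wz": 0, "claw": 0.4}, {"x": 0, "y": 0, "z": -0.034, "wx": 0, "wy": 0, "wz": 0, "claw": 0.4}, {"x": 0, "y": 0, "z": -0.034, "wx": 0, "wy": 0, "wz": 0, "claw": 0.4}], "newtons": 20}}

```text
time_s: 6.4
position: [389.6, 372.5, 65.7]
tcp_rot: [-1.572, 0.001, 0.002]
ft_force: [0.1, -0.9, 0.2]
grip_width: 0.401
```

Call:
{"name": "step_arm", "arguments": {"deltas": [{"x": 0, "y": 0, "z": 0, "wx": 0, "wy": 0, "wz": 0, "claw": 0.32}, {"x": 0, "y": 0, "z": 0, "wx": 0, "wy": 0, "wz": 0, "claw": 0.24}, {"x": 0, "y": 0, "z": 0, "wx": 0, "wy": 0, "wz": 0, "claw": 0.18}, {"x": 0, "y": 0, "z": 0, "wx": 0, "wy": 0, "wz": 0, "claw": 0.12}, {"x": 0, "y": 0, "z": 0, "wx": 0, "wy": 0, "wz": 0, "claw": 0.05}, {"x": 0, "y": 0, "z": 0, "wx": 0, "wy": 0, "wz": 0, "claw": 0}, {"x": 0, "y": 0, "z": 0, "wx": 0, "wy": 0, "wz": 0, "claw": 0}]}}

```text
time_s: 7.28
position: [390.3, 372.9, 66.6]
tcp_rot: [-1.57, -0.001, 0.002]
ft_force: [1.6, -1.0, 3.6]
grip_width: 0.106
```

```bash
python3 - <<'E'
from h import *
f=grab("wrist"); s=f["state"]; print(s["time_s"],s["position"],s["tcp_rot"],s["ft_force"],s["grip_width"])
im=f["color"][:,:,::-1].copy()
cv2.imwrite("pics/w7.png",im)
crop(grab("side"),180,200,250,190,"s7")
E
```

```text
7.275 [390.25301999 372.93616698  66.5706565 ] [-1.57030438e+00 -6.40107959e-04  1.98113084e-03] [ 1.64989221 -0.9737497   3.55292667] 0.10572931173193985
```

View pics/w7.png

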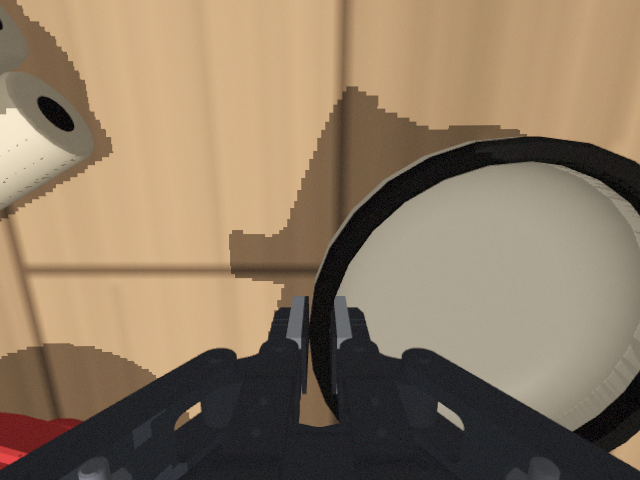

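View pics/s7.png

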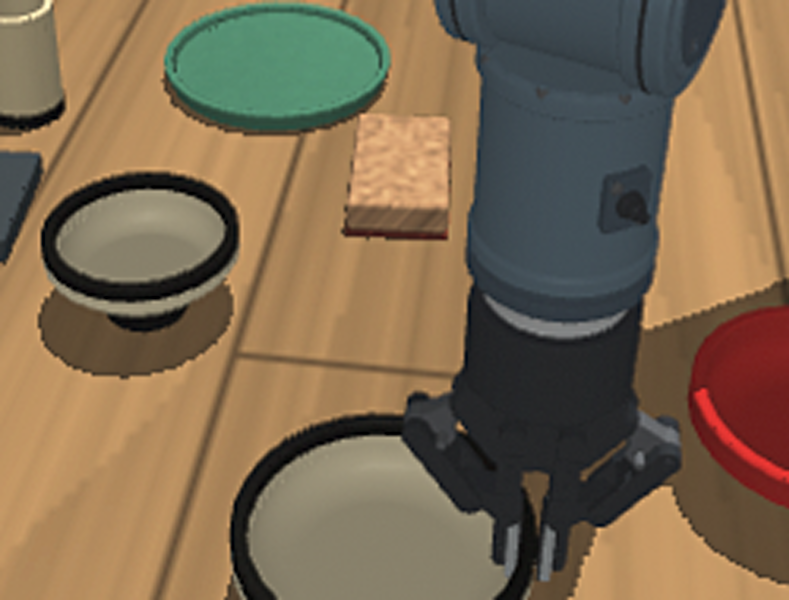

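Call:
{"name": "step_arm", "arguments": {"deltas": [{"x": 0, "y": 0, "z": 0, "wx": 0, "wy": 0, "wz": 0, "claw": 0}, {"x": 0, "y": 0, "z": 0, "wx": 0, "wy": 0, "wz": 0, "claw": 0}, {"x": 0, "y": 0, "z": 0.004, "wx": 0, "wy": 0, "wz": 0, "claw": 0}, {"x": 0, "y": 0, "z": 0.01, "wx": 0, "wy": 0, "wz": 0, "claw": 0}, {"x": 0, "y": 0, "z": 0.02, "wx": 0, "wy": 0, "wz": 0, "claw": 0}, {"x": 0, "y": 0, "z": 0.02, "wx": 0, "wy": 0, "wz": 0, "claw": 0}], "newtons": 90}}

```text
time_s: 8.12
position: [390.3, 373.1, 87.2]
tcp_rot: [-1.57, -0.001, 0.002]
ft_force: [-0.1, -0.1, -3.0]
grip_width: 0.073
```

```bash
cat >> h.py <<'E'
def snap(i,cr=None,wr=True):
    s=bot.get_state(); print(round(s["time_s"],2),s["position"].round(1),s["tcp_rot"].round(4),s["ft_force"].round(1),s["ft_torque"].round(3),round(s["grip_width"],3))
    if wr: f=grab("wrist"); cv2.imwrite(f"pics/w{i}.png",f["color"][:,:,::-1])
    if cr: crop(grab("side"),*cr,f"s{i}")
E
python3 -c "
from h import *
snap(8,(180,250,220,165))"
```

```text
8.12 [390.3 373.1  87.2] [-1.5697e+00 -1.0000e-03  1.9000e-03] [-0.1 -0.1 -3. ] [ 0.007  0.191 -0.019] 0.073
```

View pics/w8.png

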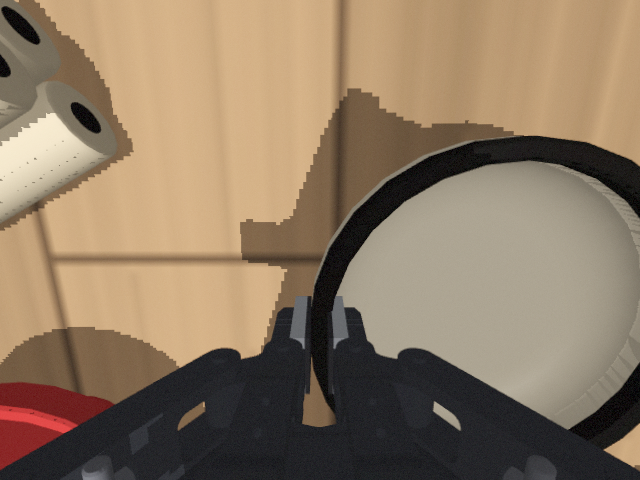

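View pics/s8.png

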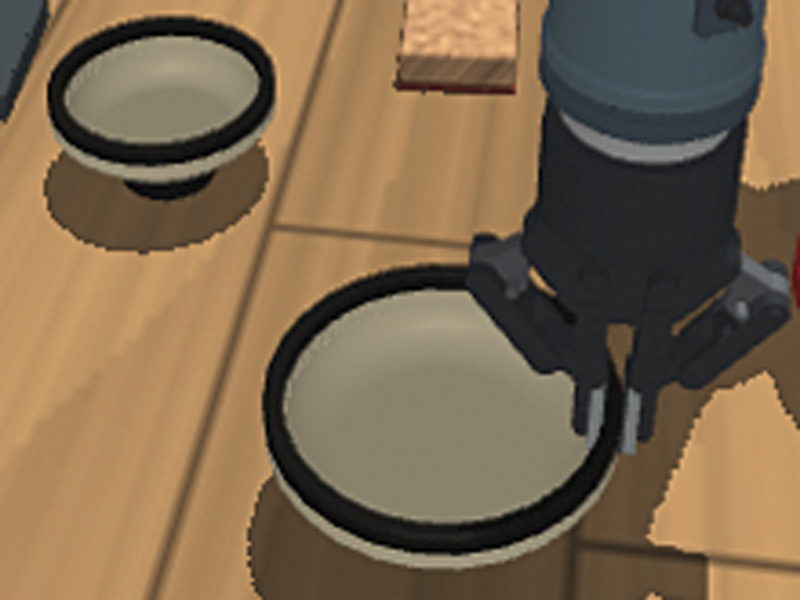

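Call:
{"name": "step_arm", "arguments": {"deltas": [{"x": 0, "y": 0, "z": 0.03, "wx": 0, "wy": 0, "wz": 0, "claw": 0}, {"x": 0, "y": 0, "z": 0.07, "wx": 0, "wy": 0, "wz": 0, "claw": 0}, {"x": 0.005, "y": -0.015, "z": 0.09, "wx": 0, "wy": 0, "wz": 0, "claw": 0}, {"x": 0.015, "y": -0.05, "z": 0.094, "wx": 0, "wy": 0, "wz": 0, "claw": 0}, {"x": 0.028, "y": -0.095, "z": 0.094, "wx": 0, "wy": 0, "wz": 0, "claw": 0}, {"x": 0.041, "y": -0.14, "z": 0.094, "wx": 0, "wy": 0, "wz": 0, "claw": 0}, {"x": 0.054, "y": -0.185, "z": 0.094, "wx": 0, "wy": 0, "wz": 0, "claw": 0}, {"x": 0.067, "y": -0.23, "z": 0.094, "wx": 0, "wy": 0, "wz": 0, "claw": 0}]}}

```text
time_s: 9.22
position: [456.9, 141.1, 180.1]
tcp_rot: [-1.571, 0.0, 0.002]
ft_force: [1.1, 0.2, -3.0]
grip_width: 0.076
```

Call:
{"name": "step_arm", "arguments": {"deltas": [{"x": 0.013, "y": -0.045, "z": 0, "wx": 0, "wy": 0, "wz": 0, "claw": 0}, {"x": 0.026, "y": -0.09, "z": 0, "wx": 0, "wy": 0, "wz": 0, "claw": 0}, {"x": 0.039, "y": -0.135, "z": 0, "wx": 0, "wy": 0, "wz": 0, "claw": 0}, {"x": 0.052, "y": -0.18, "z": 0, "wx": 0, "wy": 0, "wz": 0, "claw": 0}, {"x": 0.065, "y": -0.22, "z": 0, "wx": 0, "wy": 0, "wz": 0, "claw": 0}, {"x": 0.077, "y": -0.255, "z": 0, "wx": 0, "wy": 0, "wz": 0, "claw": 0}, {"x": 0.082, "y": -0.279, "z": 0, "wx": 0, "wy": 0, "wz": 0, "claw": 0}, {"x": 0.082, "y": -0.279, "z": 0, "wx": 0, "wy": 0, "wz": 0, "claw": 0}]}}

```text
time_s: 10.22
position: [538.5, -138.9, 179.8]
tcp_rot: [-1.572, 0.001, -0.002]
ft_force: [0.0, 1.4, -2.7]
grip_width: 0.073
```

```bash
python3 -c "
from h import *
snap(9,(200,120,200,150))"
```

```text
10.22 [ 538.5 -138.9  179.8] [-1.5718e+00  1.0000e-03 -1.9000e-03] [ 0.   1.4 -2.7] [0.011 0.167 0.06 ] 0.073
```

View pics/w9.png

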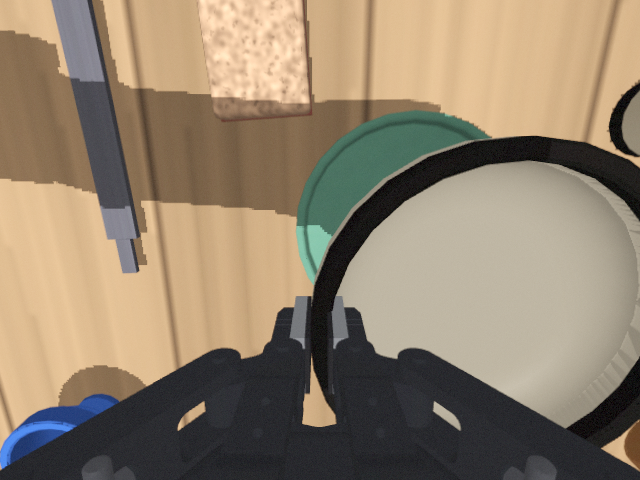

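View pics/s9.png

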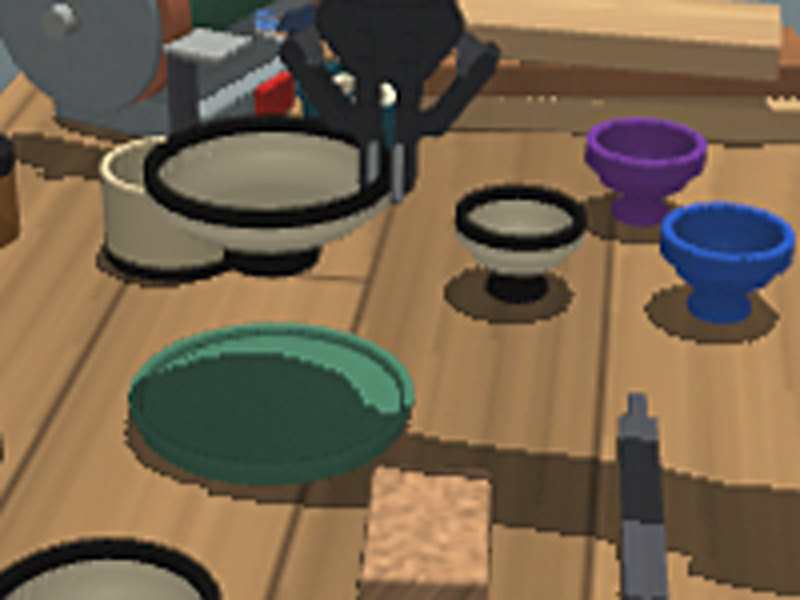

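Call:
{"name": "step_arm", "arguments": {"deltas": [{"x": 0, "y": 0, "z": -0.03, "wx": 0, "wy": 0, "wz": 0, "claw": 0}, {"x": 0, "y": 0, "z": -0.065, "wx": 0, "wy": 0, "wz": 0, "claw": 0}, {"x": 0, "y": 0, "z": -0.085, "wx": 0, "wy": 0, "wz": 0, "claw": 0}, {"x": 0, "y": 0, "z": -0.095, "wx": 0, "wy": 0, "wz": 0, "claw": 0}, {"x": 0, "y": 0, "z": -0.1, "wx": 0, "wy": 0, "wz": 0, "claw": 0}, {"x": 0, "y": 0, "z": -0.1, "wx": 0, "wy": 0, "wz": 0, "claw": 0}]}}

```text
time_s: 11.08
position: [539.2, -136.0, 80.7]
tcp_rot: [-1.571, -0.0, 0.002]
ft_force: [0.1, 0.4, -2.4]
grip_width: 0.077
```

```bash
python3 -c "
from h import *
snap(10,(200,120,200,150))
f=grab('wrist'); p=f['state']['position']
r=ring(f,(490,290),p[2]-2.5,75,67,w=220)
for a in r: print(a)
ct=tray(f,(330,210)); print(len(ct))
for z in (10,18): print(fitc(topl(f,ct,z)))
"
```

```text
11.07 [ 539.2 -136.    80.7] [-1.5708e+00 -5.0000e-04  2.5000e-03] [ 0.1  0.4 -2.4] [-0.008  0.177 -0.011] 0.077
(array([ 602.4, -117.6,   49.6]), np.float64(7.34), 'in', 59, 115, array([ 602.8, -118.1,   49.7]), np.float64(0.77))
(array([ 605.5, -130.9,   70.2]), np.float64(8.96), 'in', 78, 115, array([ 604.5, -130.9,   69.9]), np.float64(0.37))
736
(array([ 610.72836152, -135.88353165,   89.66068479]), np.float64(11.281489393000252))
(array([ 607.72494224, -132.87457925,   85.91372413]), np.float64(10.777938314903064))
```

View pics/w10.png

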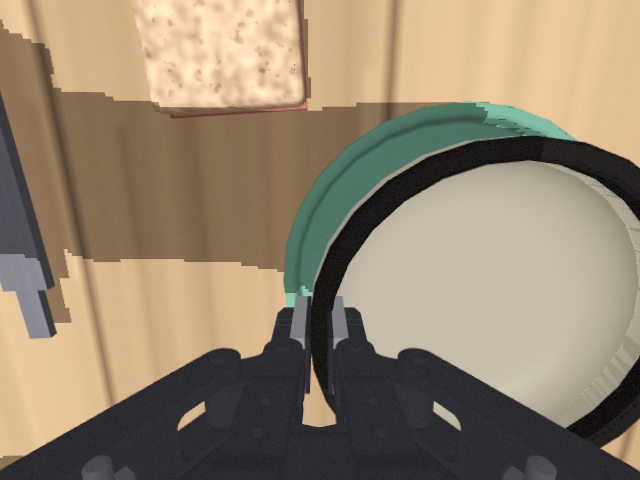

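View pics/s10.png

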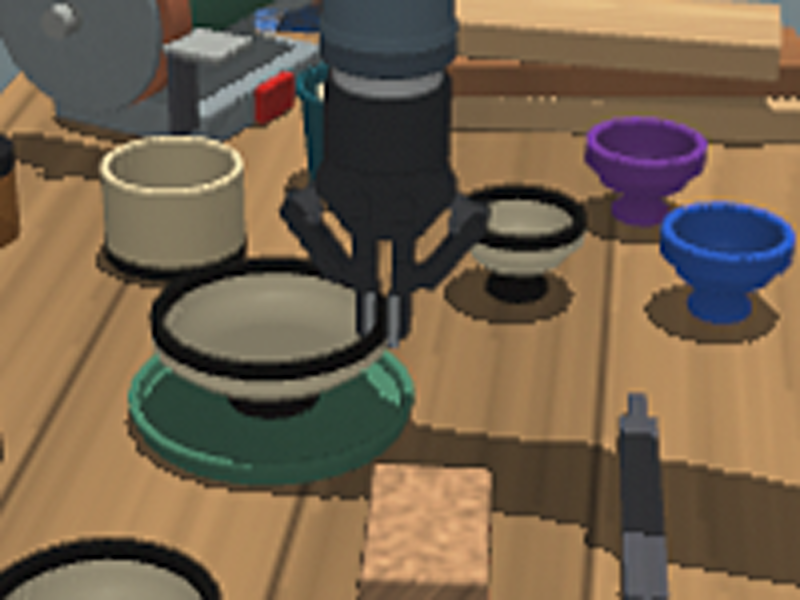

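Call:
{"name": "step_arm", "arguments": {"deltas": [{"x": 0, "y": 0, "z": -0.001, "wx": 0, "wy": 0, "wz": 0, "claw": 0}, {"x": 0, "y": 0, "z": -0.002, "wx": 0, "wy": 0, "wz": 0, "claw": 0}, {"x": 0, "y": 0, "z": -0.003, "wx": 0, "wy": 0, "wz": 0, "claw": 0}, {"x": 0, "y": 0, "z": -0.003, "wx": 0, "wy": 0, "wz": 0, "claw": 0}]}}

```text
time_s: 11.72
position: [538.8, -136.3, 77.4]
tcp_rot: [-1.571, 0.0, 0.002]
ft_force: [-2.5, -0.6, 1.0]
grip_width: 0.074
```

Call:
{"name": "step_arm", "arguments": {"deltas": [{"x": 0, "y": 0, "z": 0, "wx": 0, "wy": 0, "wz": 0, "claw": 0.06}, {"x": 0, "y": 0, "z": 0, "wx": 0, "wy": 0, "wz": 0, "claw": 0.12}, {"x": 0, "y": 0, "z": 0, "wx": 0, "wy": 0, "wz": 0, "claw": 0.2}, {"x": 0, "y": 0, "z": 0, "wx": 0, "wy": 0, "wz": 0, "claw": 0.3}, {"x": 0, "y": 0, "z": 0, "wx": 0, "wy": 0, "wz": 0, "claw": 0.35}], "newtons": 20}}

```text
time_s: 12.35
position: [539.1, -136.3, 77.3]
tcp_rot: [-1.571, -0.0, 0.002]
ft_force: [-0.9, 0.1, 0.6]
grip_width: 0.347
```

Call:
{"name": "step_arm", "arguments": {"deltas": [{"x": 0, "y": 0, "z": 0.02, "wx": 0, "wy": 0, "wz": 0, "claw": 0.35}, {"x": 0, "y": 0, "z": 0.06, "wx": 0, "wy": 0, "wz": 0, "claw": 0.35}, {"x": 0.02, "y": -0.02, "z": 0.11, "wx": 0, "wy": 0, "wz": 0, "claw": 0.35}, {"x": 0.05, "y": -0.05, "z": 0.133, "wx": 0, "wy": 0, "wz": 0, "claw": 0.35}, {"x": 0.07, "y": -0.06, "z": 0.133, "wx": 0, "wy": 0, "wz": 0, "claw": 0.35}, {"x": 0.07, "y": -0.06, "z": 0.133, "wx": 0, "wy": 0, "wz": 0, "claw": 0.35}, {"x": 0.07, "y": -0.06, "z": 0.133, "wx": 0, "wy": 0, "wz": 0, "claw": 0.35}]}}

```text
time_s: 13.22
position: [608.1, -195.5, 210.5]
tcp_rot: [-1.57, 0.001, 0.003]
ft_force: [-0.2, -0.2, 1.0]
grip_width: 0.352
```

```bash
python3 -c "
from h import *
snap(11,(200,120,200,150))
f=grab('wrist'); p=f['state']['position']
for a in ring(f,(320,150),74,75,67,w=160): print(a)
ct=tray(f,(320,150)); print(len(ct))
"
```

```text
13.22 [ 608.1 -195.5  210.5] [-1.5702e+00  8.0000e-04  2.8000e-03] [-0.2 -0.2  1. ] [ 0.002  0.052 -0.029] 0.352
(array([ 608.3, -135.7,   64.5]), np.float64(0.14), 'in', 180, 180, array([ 608.3, -135.7,   64.5]), np.float64(0.14))
(array([ 608.3, -136. ,   73.9]), np.float64(0.3), 'in', 180, 180, array([ 608.3, -136. ,   73.9]), np.float64(0.3))
2236
```

View pics/w11.png

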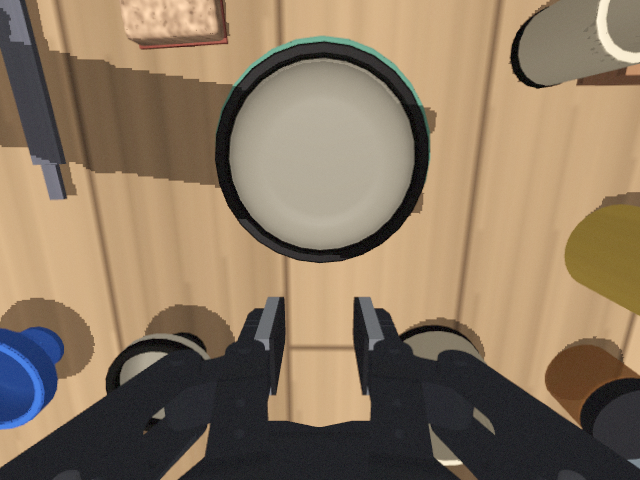

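View pics/s11.png

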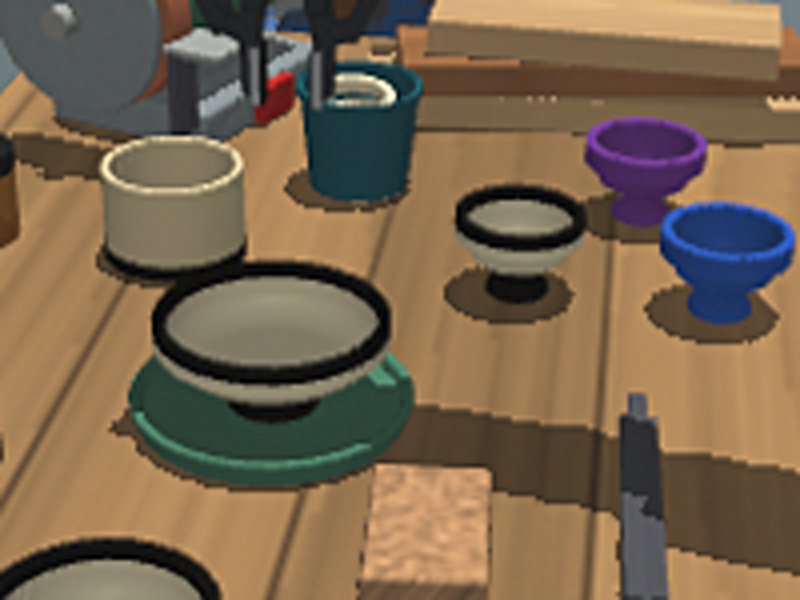

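Call:
{"name": "step_arm", "arguments": {"deltas": [{"x": 0, "y": 0.04, "z": 0, "wx": 0, "wy": 0, "wz": 0, "claw": 0.4}, {"x": -0.01, "y": 0.1, "z": 0, "wx": 0, "wy": 0, "wz": 0, "claw": 0.4}, {"x": -0.015, "y": 0.16, "z": 0, "wx": 0, "wy": 0, "wz": 0, "claw": 0.4}, {"x": -0.02, "y": 0.22, "z": 0, "wx": 0, "wy": 0, "wz": 0, "claw": 0.4}, {"x": -0.0265, "y": 0.28, "z": -0.02, "wx": 0, "wy": 0, "wz": 0, "claw": 0.4}, {"x": -0.0265, "y": 0.33, "z": -0.05, "wx": 0, "wy": 0, "wz": 0, "claw": 0.4}, {"x": -0.0265, "y": 0.3575, "z": -0.09, "wx": 0, "wy": 0, "wz": 0, "claw": 0.4}, {"x": -0.0265, "y": 0.3575, "z": -0.11, "wx": 0, "wy": 0, "wz": 0, "claw": 0.4}]}}

```text
time_s: 14.38
position: [580.2, 164.4, 98.5]
tcp_rot: [-1.57, 0.003, 0.007]
ft_force: [0.1, -1.1, 0.1]
grip_width: 0.402
```

Call:
{"name": "step_arm", "arguments": {"deltas": [{"x": 0, "y": 0, "z": 0, "wx": 0, "wy": 0, "wz": -0.004, "claw": 0.4}, {"x": 0, "y": 0, "z": 0, "wx": 0, "wy": 0, "wz": -0.004, "claw": 0.4}]}}

```text
time_s: 14.62
position: [583.5, 159.6, 101.5]
tcp_rot: [-1.571, -0.002, -0.002]
ft_force: [-0.5, 0.5, -0.3]
grip_width: 0.403
```

```bash
python3 -c "
from h import *
snap(12)
f=grab('wrist')
for a in ring(f,(470,250),64,61,53,w=170): print(a)
"
```

```text
14.62 [583.5 159.6 101.5] [-1.5713 -0.0018 -0.0023] [-0.5  0.5 -0.3] [-0.006  0.035 -0.019] 0.403
(array([637.5, 166.7,  47.7]), np.float64(5.91), 'in', 124, 154, array([636.9, 165.7,  48.6]), np.float64(0.29))
(array([638.2, 162.3,  59.8]), np.float64(8.81), 'in', 133, 154, array([637.5, 161.8,  60.3]), np.float64(0.39))
```

View pics/w12.png

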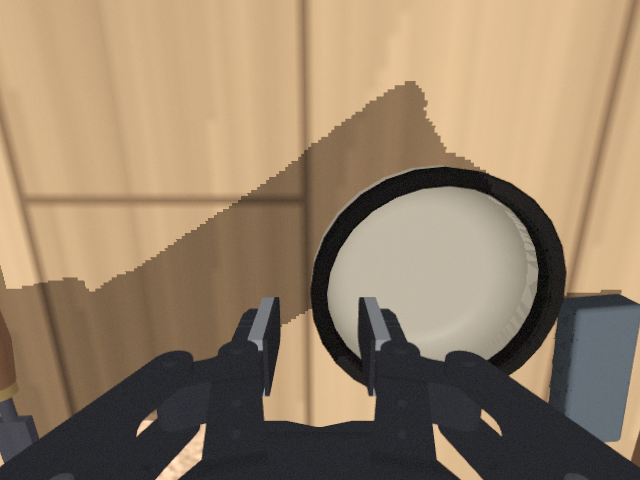

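Call:
{"name": "step_arm", "arguments": {"deltas": [{"x": 0, "y": 0, "z": -0.01, "wx": 0, "wy": 0, "wz": 0, "claw": 0.4}, {"x": 0, "y": 0, "z": -0.02, "wx": 0, "wy": 0, "wz": 0, "claw": 0.4}, {"x": 0, "y": 0, "z": -0.028, "wx": 0, "wy": 0, "wz": 0, "claw": 0.4}, {"x": 0, "y": 0, "z": -0.034, "wx": 0, "wy": 0, "wz": 0, "claw": 0.4}, {"x": 0, "y": 0, "z": -0.034, "wx": 0, "wy": 0, "wz": 0, "claw": 0.4}], "newtons": 20}}

```text
time_s: 15.35
position: [582.0, 161.1, 65.6]
tcp_rot: [-1.571, 0.001, 0.0]
ft_force: [0.9, -0.4, 0.2]
grip_width: 0.402
```

Call:
{"name": "step_arm", "arguments": {"deltas": [{"x": 0, "y": 0, "z": 0, "wx": 0, "wy": 0, "wz": 0, "claw": 0.32}, {"x": 0, "y": 0, "z": 0, "wx": 0, "wy": 0, "wz": 0, "claw": 0.24}, {"x": 0, "y": 0, "z": 0, "wx": 0, "wy": 0, "wz": 0, "claw": 0.18}, {"x": 0, "y": 0, "z": 0, "wx": 0, "wy": 0, "wz": 0, "claw": 0.12}, {"x": 0, "y": 0, "z": 0, "wx": 0, "wy": 0, "wz": 0, "claw": 0.05}, {"x": 0, "y": 0, "z": 0, "wx": 0, "wy": 0, "wz": 0, "claw": 0}, {"x": 0, "y": 0, "z": 0, "wx": 0, "wy": 0, "wz": 0, "claw": 0}]}}

```text
time_s: 16.23
position: [582.6, 161.3, 66.5]
tcp_rot: [-1.571, -0.0, 0.0]
ft_force: [1.5, -1.0, 3.4]
grip_width: 0.103
```

Call:
{"name": "step_arm", "arguments": {"deltas": [{"x": 0, "y": 0, "z": 0, "wx": 0, "wy": 0, "wz": 0, "claw": 0}, {"x": 0, "y": 0, "z": 0, "wx": 0, "wy": 0, "wz": 0, "claw": 0}, {"x": 0, "y": 0, "z": 0.004, "wx": 0, "wy": 0, "wz": 0, "claw": 0}, {"x": 0, "y": 0, "z": 0.01, "wx": 0, "wy": 0, "wz": 0, "claw": 0}, {"x": 0, "y": 0, "z": 0.02, "wx": 0, "wy": 0, "wz": 0, "claw": 0}, {"x": 0, "y": 0, "z": 0.02, "wx": 0, "wy": 0, "wz": 0, "claw": 0}], "newtons": 80}}

```text
time_s: 16.98
position: [583.1, 161.5, 87.3]
tcp_rot: [-1.57, -0.002, -0.0]
ft_force: [0.9, 0.2, -1.8]
grip_width: 0.08
```

```bash
python3 -c "
from h import *
snap(13,(160,200,200,150))
f=grab('wrist');p=f['state']['position']
for a in ring(f,(500,260),p[2]-2.5,61,53,w=200): print(a)
"
```

```text
16.98 [583.1 161.5  87.3] [-1.5702e+00 -1.6000e-03 -1.0000e-04] [ 0.9  0.2 -1.8] [0.001 0.08  0.012] 0.08
(array([636. , 169.1,  45.6]), np.float64(5.35), 'in', 115, 144, array([635.2, 167.7,  46.9]), np.float64(0.24))
(array([636.3, 163.1,  59.6]), np.float64(6.57), 'in', 126, 144, array([635.4, 161.8,  60.7]), np.float64(0.44))
```

View pics/w13.png

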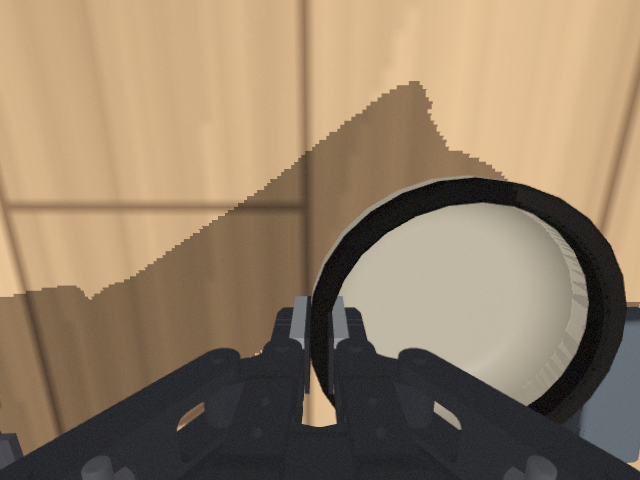

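View pics/s13.png

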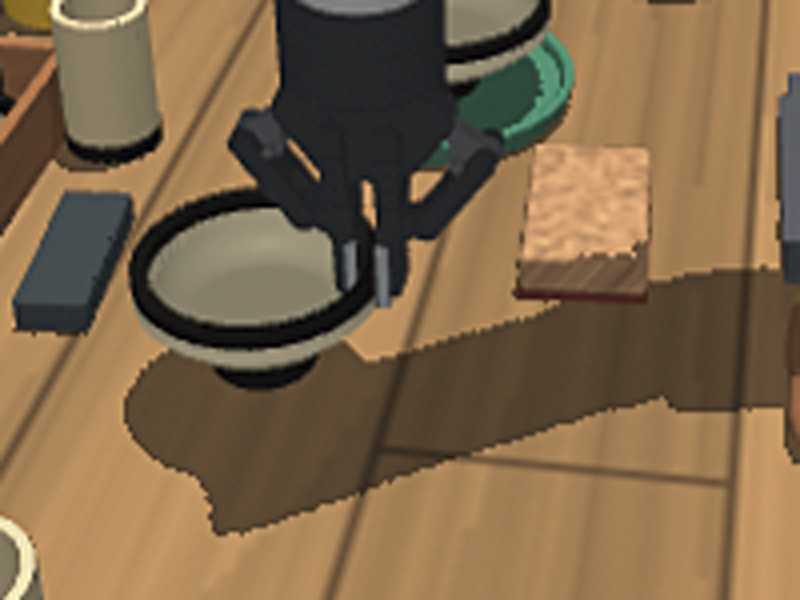

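Call:
{"name": "step_arm", "arguments": {"deltas": [{"x": 0, "y": 0, "z": 0.03, "wx": 0, "wy": 0, "wz": 0, "claw": 0}, {"x": 0, "y": 0, "z": 0.07, "wx": 0, "wy": 0, "wz": 0, "claw": 0}, {"x": 0, "y": -0.02, "z": 0.09, "wx": 0, "wy": 0, "wz": 0, "claw": 0}, {"x": -0.005, "y": -0.06, "z": 0.094, "wx": 0, "wy": 0, "wz": 0, "claw": 0}, {"x": -0.01, "y": -0.105, "z": 0.094, "wx": 0, "wy": 0, "wz": 0, "claw": 0}, {"x": -0.015, "y": -0.15, "z": 0.094, "wx": 0, "wy": 0, "wz": 0, "claw": 0}, {"x": -0.02, "y": -0.195, "z": 0.094, "wx": 0, "wy": 0, "wz": 0, "claw": 0}, {"x": -0.025, "y": -0.24, "z": 0.094, "wx": 0, "wy": 0, "wz": 0, "claw": 0}]}}

```text
time_s: 18.12
position: [556.9, -80.3, 180.0]
tcp_rot: [-1.571, 0.0, 0.0]
ft_force: [0.2, -0.1, -2.1]
grip_width: 0.078
```

Call:
{"name": "step_arm", "arguments": {"deltas": [{"x": -0.004, "y": -0.03, "z": 0, "wx": 0, "wy": 0, "wz": 0, "claw": 0}, {"x": -0.0046, "y": -0.05, "z": 0, "wx": 0, "wy": 0, "wz": 0, "claw": 0}, {"x": -0.0046, "y": -0.0575, "z": 0, "wx": 0, "wy": 0, "wz": 0, "claw": 0}, {"x": -0.0046, "y": -0.0575, "z": 0, "wx": 0, "wy": 0, "wz": 0, "claw": 0}, {"x": -0.0046, "y": -0.0575, "z": -0.02, "wx": 0, "wy": 0, "wz": 0, "claw": 0}, {"x": -0.0046, "y": -0.0575, "z": -0.035, "wx": 0, "wy": 0, "wz": 0, "claw": 0}, {"x": -0.0046, "y": -0.0575, "z": -0.035, "wx": 0, "wy": 0, "wz": 0, "claw": 0}]}}

```text
time_s: 19.0
position: [552.0, -135.1, 144.0]
tcp_rot: [-1.57, 0.003, 0.002]
ft_force: [-0.3, -0.5, -1.2]
grip_width: 0.085
```

```bash
python3 -c "
from h import *
snap(14,(200,120,200,150))
crop(grab('scene'),220,200,160,120,'sc14')
"
```

```text
19.0 [ 552.  -135.1  144. ] [-1.5698  0.0027  0.0016] [-0.3 -0.5 -1.2] [0.029 0.048 0.009] 0.085
```

View pics/w14.png

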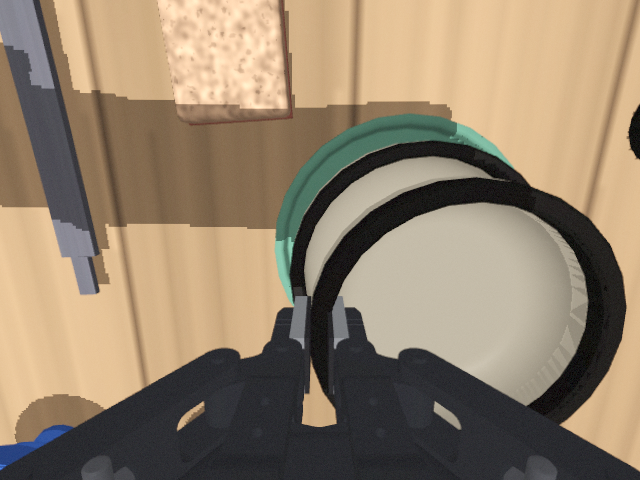

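View pics/s14.png

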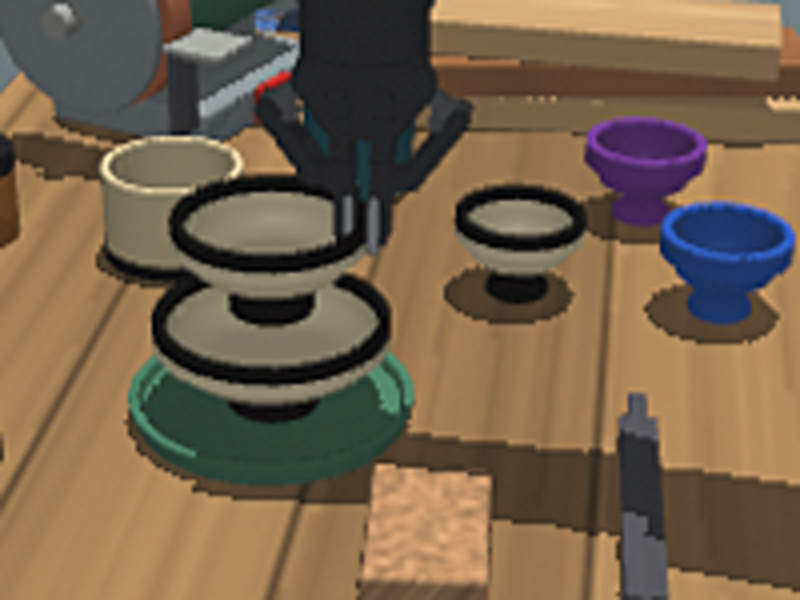

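View pics/sc14.png

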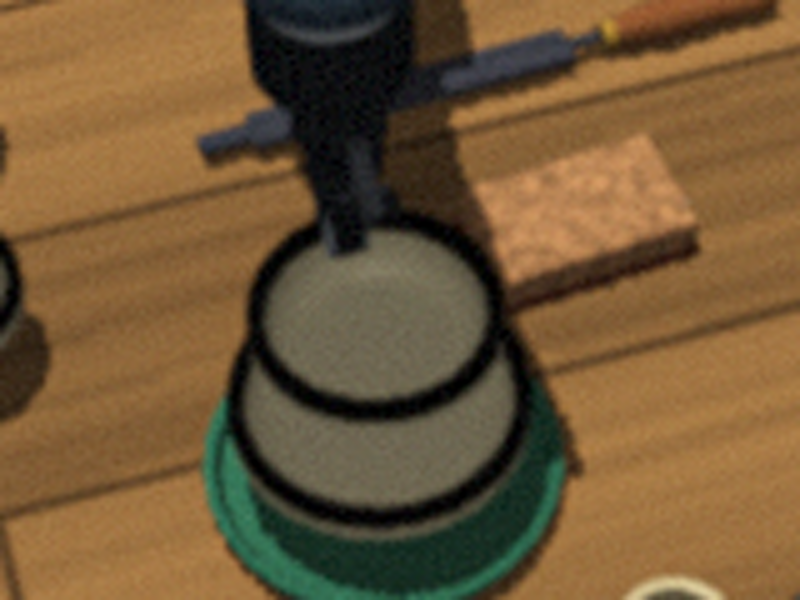

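Call:
{"name": "step_arm", "arguments": {"deltas": [{"x": 0, "y": 0, "z": -0.015, "wx": 0, "wy": 0, "wz": 0, "claw": 0}, {"x": 0, "y": 0, "z": -0.028, "wx": 0, "wy": 0, "wz": 0, "claw": 0}, {"x": 0, "y": 0, "z": -0.035, "wx": 0, "wy": 0, "wz": 0, "claw": 0}, {"x": 0, "y": 0, "z": -0.037, "wx": 0, "wy": 0, "wz": 0, "claw": 0}, {"x": 0, "y": 0, "z": -0.038, "wx": 0, "wy": 0, "wz": 0, "claw": 0}, {"x": 0, "y": 0, "z": -0.039, "wx": 0, "wy": 0, "wz": 0, "claw": 0}, {"x": 0, "y": 0, "z": -0.039, "wx": 0, "wy": 0, "wz": 0, "claw": 0}]}}

```text
time_s: 20.02
position: [552.9, -136.3, 106.5]
tcp_rot: [-1.571, -0.0, 0.0]
ft_force: [0.1, -0.4, -1.4]
grip_width: 0.077
```

Call:
{"name": "step_arm", "arguments": {"deltas": [{"x": 0, "y": 0, "z": -0.001, "wx": 0, "wy": 0, "wz": 0, "claw": 0}, {"x": 0, "y": 0, "z": -0.001, "wx": 0, "wy": 0, "wz": 0, "claw": 0}, {"x": 0, "y": 0, "z": -0.0015, "wx": 0, "wy": 0, "wz": 0, "claw": 0}, {"x": 0, "y": 0, "z": -0.0015, "wx": 0, "wy": 0, "wz": 0, "claw": 0}]}}

```text
time_s: 20.52
position: [552.7, -136.4, 105.0]
tcp_rot: [-1.571, 0.0, -0.0]
ft_force: [-2.3, 0.0, 3.2]
grip_width: 0.079
```

Contact (−1.6 → +3.2 N). Release.

Call:
{"name": "step_arm", "arguments": {"deltas": [{"x": 0, "y": 0, "z": 0, "wx": 0, "wy": 0, "wz": 0, "claw": 0.06}, {"x": 0, "y": 0, "z": 0, "wx": 0, "wy": 0, "wz": 0, "claw": 0.12}, {"x": 0, "y": 0, "z": 0, "wx": 0, "wy": 0, "wz": 0, "claw": 0.2}, {"x": 0, "y": 0, "z": 0, "wx": 0, "wy": 0, "wz": 0, "claw": 0.3}, {"x": 0, "y": 0, "z": 0, "wx": 0, "wy": 0, "wz": 0, "claw": 0.35}], "newtons": 20}}

```text
time_s: 21.15
position: [553.0, -136.2, 104.8]
tcp_rot: [-1.571, -0.0, 0.0]
ft_force: [0.1, 0.4, 0.3]
grip_width: 0.35
```

Call:
{"name": "step_arm", "arguments": {"deltas": [{"x": 0, "y": 0, "z": 0.02, "wx": 0, "wy": 0, "wz": 0, "claw": 0.35}, {"x": 0, "y": 0, "z": 0.06, "wx": 0, "wy": 0, "wz": 0, "claw": 0.35}, {"x": 0.02, "y": -0.02, "z": 0.1, "wx": 0, "wy": 0, "wz": 0, "claw": 0.35}, {"x": 0.05, "y": -0.05, "z": 0.125, "wx": 0, "wy": 0, "wz": 0, "claw": 0.35}, {"x": 0.056, "y": -0.06, "z": 0.125, "wx": 0, "wy": 0, "wz": 0, "claw": 0.35}, {"x": 0.056, "y": -0.06, "z": 0.125, "wx": 0, "wy": 0, "wz": 0, "claw": 0.35}, {"x": 0.056, "y": -0.06, "z": 0.125, "wx": 0, "wy": 0, "wz": 0, "claw": 0.35}]}}

```text
time_s: 22.02
position: [607.6, -194.8, 228.9]
tcp_rot: [-1.569, 0.002, 0.001]
ft_force: [-0.6, 0.3, -0.7]
grip_width: 0.354
```

```bash
python3 -c "
from h import *
snap(15,(200,120,200,150))
f=grab('wrist'); print(f['state']['position'])
for a in ring(f,(320,150),102,61,53,w=160): print(a)
"
```

```text
22.02 [ 607.6 -194.8  228.9] [-1.5695e+00  2.5000e-03  1.4000e-03] [-0.6  0.3 -0.7] [-0.012 -0.03   0.053] 0.354
[ 607.94717862 -194.89412493  229.12051465]
(array([ 608.1, -136.2,   51. ]), np.float64(0.12), 'in', 180, 180, array([ 608.1, -136.2,   51. ]), np.float64(0.12))
(array([ 608.8, -135.4,   65.7]), np.float64(4.83), 'in', 112, 180, array([ 608.4, -134.5,   66.2]), np.float64(0.34))
```

View pics/w15.png

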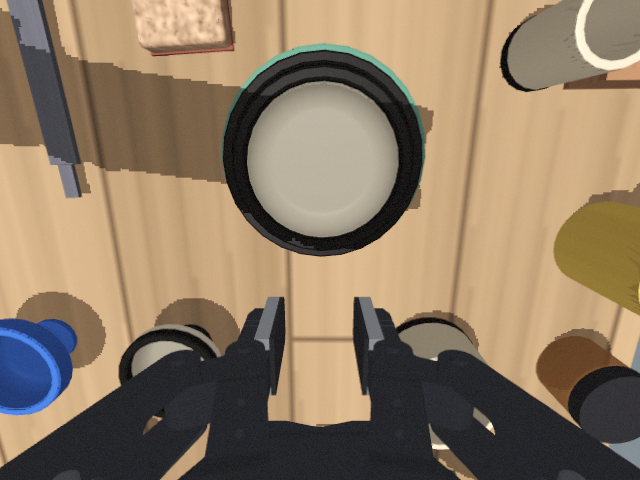

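View pics/s15.png

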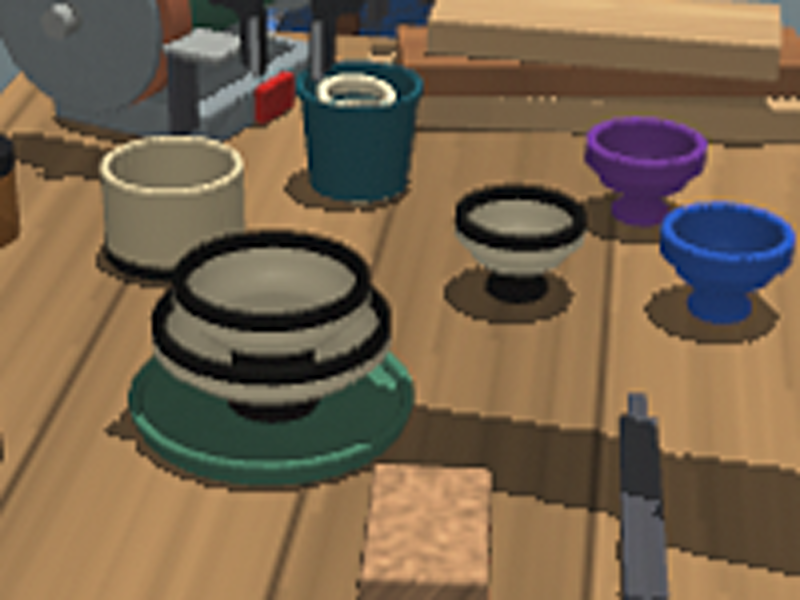

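Call:
{"name": "step_arm", "arguments": {"deltas": [{"x": -0.03, "y": -0.02, "z": 0, "wx": 0, "wy": 0, "wz": 0, "claw": 0.4}, {"x": -0.07, "y": -0.05, "z": 0, "wx": 0, "wy": 0, "wz": 0, "claw": 0.4}, {"x": -0.11, "y": -0.08, "z": 0, "wx": 0, "wy": 0, "wz": 0, "claw": 0.4}, {"x": -0.15, "y": -0.11, "z": -0.01, "wx": 0, "wy": 0, "wz": 0, "claw": 0.4}, {"x": -0.178, "y": -0.132, "z": -0.05, "wx": 0, "wy": 0, "wz": 0, "claw": 0.4}, {"x": -0.1844, "y": -0.137, "z": -0.1, "wx": 0, "wy": 0, "wz": 0, "claw": 0.4}, {"x": -0.1844, "y": -0.137, "z": -0.1295, "wx": 0, "wy": 0, "wz": 0, "claw": 0.4}, {"x": -0.1844, "y": -0.137, "z": -0.1295, "wx": 0, "wy": 0, "wz": 0, "claw": 0.4}]}}

```text
time_s: 23.18
position: [422.9, -331.8, 98.5]
tcp_rot: [-1.568, 0.004, 0.001]
ft_force: [-0.3, -0.3, 1.2]
grip_width: 0.398
```

Call:
{"name": "step_arm", "arguments": {"deltas": [{"x": 0, "y": 0, "z": 0, "wx": 0, "wy": 0, "wz": 0, "claw": 0.4}, {"x": 0, "y": 0, "z": 0, "wx": 0, "wy": 0, "wz": 0, "claw": 0.4}]}}

```text
time_s: 23.42
position: [425.5, -333.7, 101.8]
tcp_rot: [-1.572, -0.002, 0.0]
ft_force: [-0.1, 0.5, 0.7]
grip_width: 0.4
```

```bash
python3 -c "
from h import *
snap(16)
f=grab('wrist')
for a in ring(f,(440,260),64,47,39,w=150): print(a)
"
```

```text
23.43 [ 425.5 -333.7  101.8] [-1.5724e+00 -2.2000e-03  4.0000e-04] [-0.1  0.5  0.7] [-0.011  0.012 -0.008] 0.4
(array([ 466.7, -326.4,   32.9]), np.float64(4.82), 'in', 107, 158, array([ 465.7, -328.8,   34.9]), np.float64(0.2))
(array([ 465.7, -331.1,   45.3]), np.float64(8.14), 'in', 135, 158, array([ 465.1, -332.2,   46.2]), np.float64(0.46))
```

View pics/w16.png

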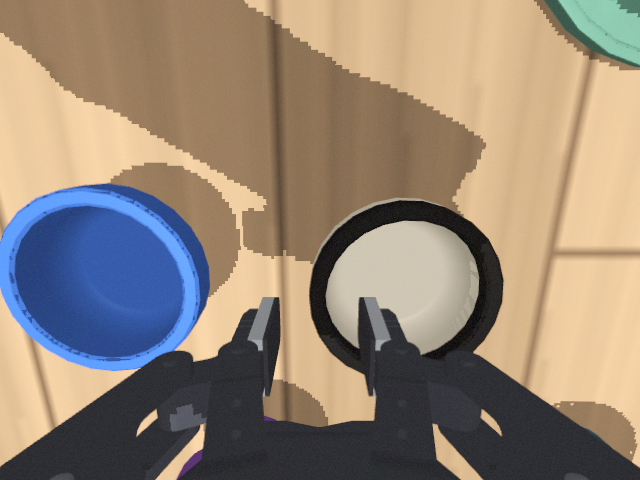

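Call:
{"name": "step_arm", "arguments": {"deltas": [{"x": 0, "y": 0, "z": -0.01, "wx": 0, "wy": 0, "wz": 0, "claw": 0.4}, {"x": 0, "y": 0.0005, "z": -0.02, "wx": 0, "wy": 0, "wz": 0, "claw": 0.4}, {"x": 0, "y": 0.0005, "z": -0.028, "wx": 0, "wy": 0, "wz": 0, "claw": 0.4}, {"x": 0, "y": 0.0005, "z": -0.034, "wx": 0, "wy": 0, "wz": 0, "claw": 0.4}, {"x": 0, "y": 0.0005, "z": -0.034, "wx": 0, "wy": 0, "wz": 0, "claw": 0.4}], "newtons": 20}}

```text
time_s: 24.15
position: [424.1, -332.5, 65.7]
tcp_rot: [-1.57, 0.001, 0.0]
ft_force: [-0.1, 0.2, 0.6]
grip_width: 0.402
```

Call:
{"name": "step_arm", "arguments": {"deltas": [{"x": 0, "y": 0, "z": 0, "wx": 0, "wy": 0, "wz": 0, "claw": 0.32}, {"x": 0, "y": 0, "z": 0, "wx": 0, "wy": 0, "wz": 0, "claw": 0.24}, {"x": 0, "y": 0, "z": 0, "wx": 0, "wy": 0, "wz": 0, "claw": 0.18}, {"x": 0, "y": 0, "z": 0, "wx": 0, "wy": 0, "wz": 0, "claw": 0.14}, {"x": 0, "y": 0, "z": 0, "wx": 0, "wy": 0, "wz": 0, "claw": 0.1}, {"x": 0, "y": 0, "z": 0, "wx": 0, "wy": 0, "wz": 0, "claw": 0.05}, {"x": 0, "y": 0, "z": 0, "wx": 0, "wy": 0, "wz": 0, "claw": 0}, {"x": 0, "y": 0, "z": 0, "wx": 0, "wy": 0, "wz": 0, "claw": 0}]}}

```text
time_s: 25.15
position: [424.6, -333.0, 66.5]
tcp_rot: [-1.571, -0.0, -0.0]
ft_force: [0.7, 0.7, 3.4]
grip_width: 0.106
```

Call:
{"name": "step_arm", "arguments": {"deltas": [{"x": 0, "y": 0, "z": 0, "wx": 0, "wy": 0, "wz": 0, "claw": 0}, {"x": 0, "y": 0, "z": 0, "wx": 0, "wy": 0, "wz": 0, "claw": 0}, {"x": 0, "y": 0, "z": 0.004, "wx": 0, "wy": 0, "wz": 0, "claw": 0}, {"x": 0, "y": 0, "z": 0.01, "wx": 0, "wy": 0, "wz": 0, "claw": 0}, {"x": 0, "y": 0, "z": 0.02, "wx": 0, "wy": 0, "wz": 0, "claw": 0}, {"x": 0, "y": 0, "z": 0.02, "wx": 0, "wy": 0, "wz": 0, "claw": 0}], "newtons": 60}}

```text
time_s: 25.9
position: [424.9, -333.1, 87.2]
tcp_rot: [-1.572, -0.001, -0.0]
ft_force: [0.1, -0.3, -0.5]
grip_width: 0.086
```

```bash
python3 -c "
from h import *
snap(17,(260,110,200,150))
f=grab('wrist')
"
```

```text
25.9 [ 424.9 -333.1   87.2] [-1.5718e+00 -1.4000e-03 -0.0000e+00] [ 0.1 -0.3 -0.5] [-0.044 -0.024  0.052] 0.086
```

View pics/w17.png

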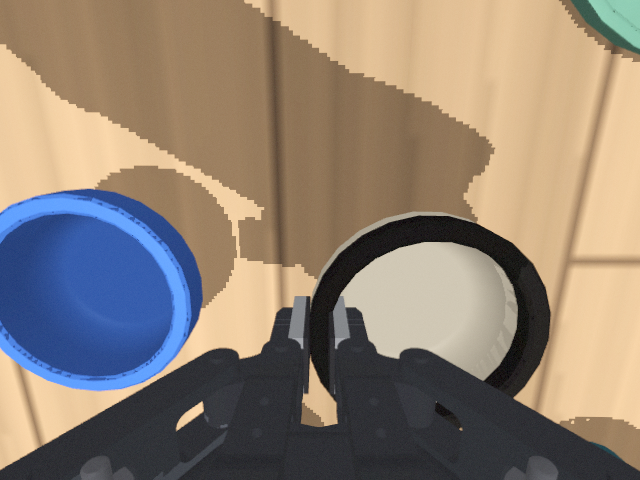

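View pics/s17.png

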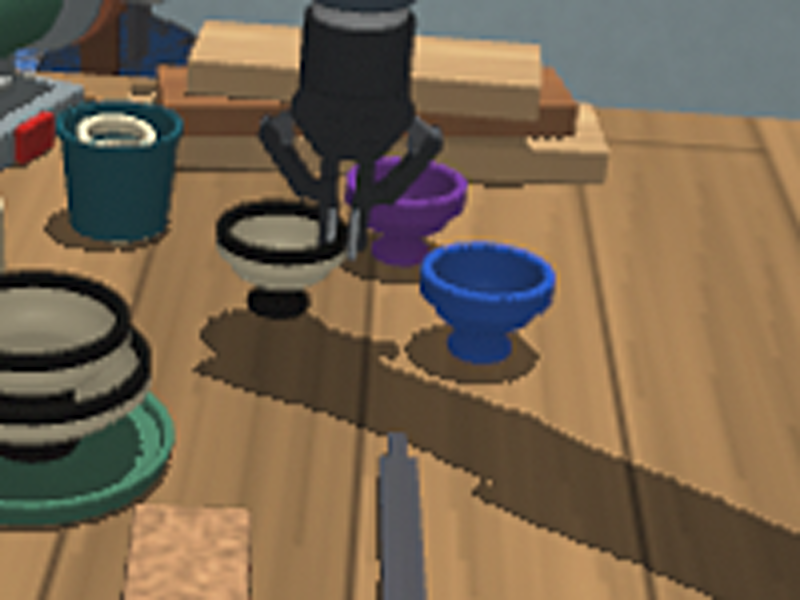

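Call:
{"name": "step_arm", "arguments": {"deltas": [{"x": 0, "y": 0, "z": 0.03, "wx": 0, "wy": 0, "wz": 0, "claw": 0}, {"x": 0, "y": 0, "z": 0.07, "wx": 0, "wy": 0, "wz": 0, "claw": 0}, {"x": 0.01, "y": 0.014, "z": 0.11, "wx": 0, "wy": 0, "wz": 0, "claw": 0}, {"x": 0.035, "y": 0.049, "z": 0.12, "wx": 0, "wy": 0, "wz": 0, "claw": 0}, {"x": 0.065, "y": 0.09, "z": 0.12, "wx": 0, "wy": 0, "wz": 0, "claw": 0}, {"x": 0.095, "y": 0.132, "z": 0.12, "wx": 0, "wy": 0, "wz": 0, "claw": 0}, {"x": 0.122, "y": 0.17, "z": 0.12, "wx": 0, "wy": 0, "wz": 0, "claw": 0}, {"x": 0.138, "y": 0.19, "z": 0.12, "wx": 0, "wy": 0, "wz": 0, "claw": 0}]}}

```text
time_s: 27.05
position: [563.5, -139.6, 206.0]
tcp_rot: [-1.569, -0.0, 0.003]
ft_force: [-0.4, -0.4, -0.9]
grip_width: 0.087
```

Call:
{"name": "step_arm", "arguments": {"deltas": [{"x": 0.0046, "y": 0.0065, "z": 0, "wx": 0, "wy": 0, "wz": 0, "claw": 0}, {"x": 0.0046, "y": 0.0065, "z": 0, "wx": 0, "wy": 0, "wz": 0, "claw": 0}, {"x": 0.0046, "y": 0.0065, "z": -0.02, "wx": 0, "wy": 0, "wz": 0, "claw": 0}, {"x": 0.0046, "y": 0.0065, "z": -0.032, "wx": 0, "wy": 0, "wz": 0, "claw": 0}, {"x": 0.0046, "y": 0.0065, "z": -0.032, "wx": 0, "wy": 0, "wz": 0, "claw": 0}, {"x": 0.0046, "y": 0.0065, "z": -0.032, "wx": 0, "wy": 0, "wz": 0, "claw": 0}]}}

```text
time_s: 27.8
position: [567.2, -136.8, 174.8]
tcp_rot: [-1.571, -0.001, -0.001]
ft_force: [0.5, -0.8, -1.4]
grip_width: 0.088
```

```bash
python3 -c "
from h import *
snap(18,(200,120,200,150))
crop(grab('scene'),220,200,160,120,'sc18')
"
```

```text
27.8 [ 567.2 -136.8  174.8] [-1.5711e+00 -6.0000e-04 -6.0000e-04] [ 0.5 -0.8 -1.4] [0.045 0.024 0.068] 0.088
```

View pics/s18.png

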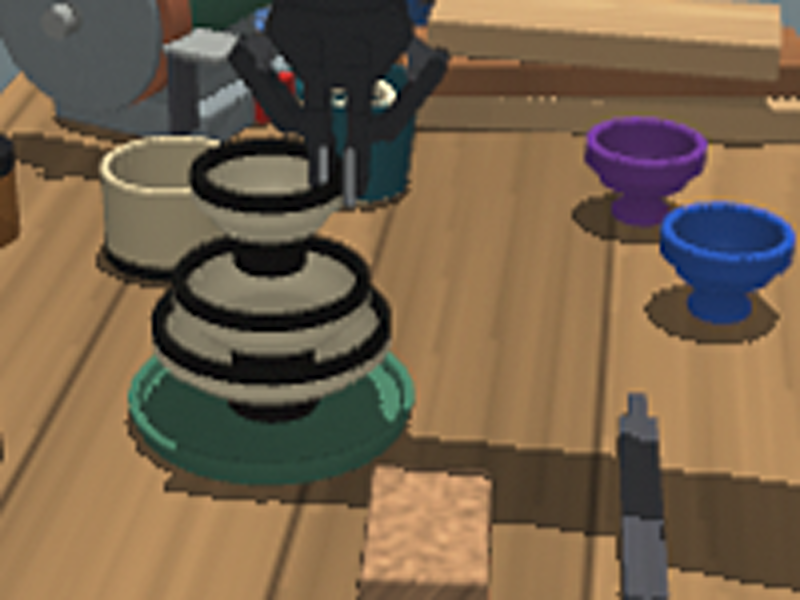

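View pics/sc18.png

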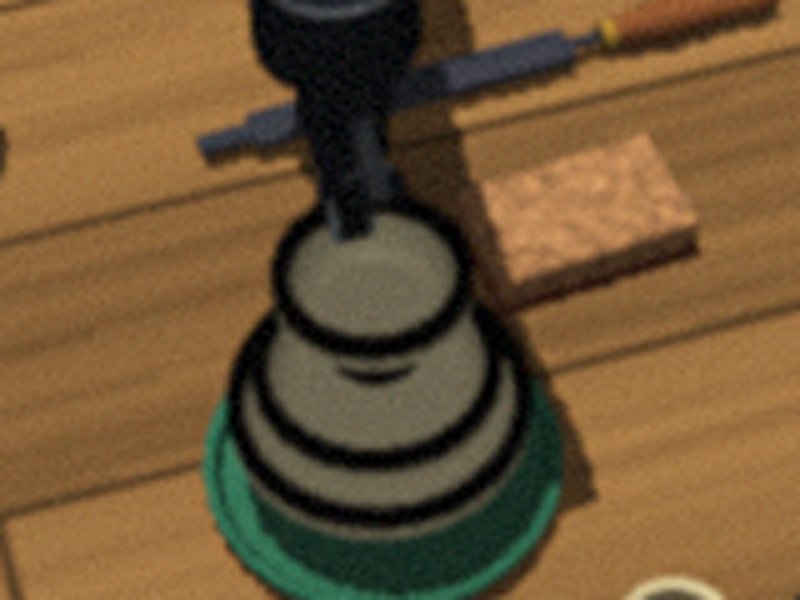

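Call:
{"name": "step_arm", "arguments": {"deltas": [{"x": 0, "y": 0, "z": -0.015, "wx": 0, "wy": 0, "wz": 0, "claw": 0}, {"x": 0, "y": 0, "z": -0.028, "wx": 0, "wy": 0, "wz": 0, "claw": 0}, {"x": 0, "y": 0, "z": -0.035, "wx": 0, "wy": 0, "wz": 0, "claw": 0}, {"x": 0, "y": 0, "z": -0.0375, "wx": 0, "wy": 0, "wz": 0, "claw": 0}, {"x": 0, "y": 0, "z": -0.0385, "wx": 0, "wy": 0, "wz": 0, "claw": 0}, {"x": 0, "y": 0, "z": -0.0395, "wx": 0, "wy": 0, "wz": 0, "claw": 0}, {"x": 0, "y": 0, "z": -0.0395, "wx": 0, "wy": 0, "wz": 0, "claw": 0}]}}

```text
time_s: 28.82
position: [567.2, -136.3, 135.0]
tcp_rot: [-1.571, -0.0, -0.0]
ft_force: [1.0, 0.3, -1.1]
grip_width: 0.089
```

Call:
{"name": "step_arm", "arguments": {"deltas": [{"x": 0, "y": 0, "z": -0.001, "wx": 0, "wy": 0, "wz": 0, "claw": 0}, {"x": 0, "y": 0, "z": -0.001, "wx": 0, "wy": 0, "wz": 0, "claw": 0}, {"x": 0, "y": 0, "z": -0.001, "wx": 0, "wy": 0, "wz": 0, "claw": 0}]}}

```text
time_s: 29.2
position: [567.1, -136.3, 133.8]
tcp_rot: [-1.571, -0.0, -0.0]
ft_force: [-0.6, -0.1, -1.8]
grip_width: 0.086
```

Call:
{"name": "step_arm", "arguments": {"deltas": [{"x": 0, "y": 0, "z": -0.0005, "wx": 0, "wy": 0, "wz": 0, "claw": 0}, {"x": 0, "y": 0, "z": -0.001, "wx": 0, "wy": 0, "wz": 0, "claw": 0}, {"x": 0, "y": 0, "z": -0.001, "wx": 0, "wy": 0, "wz": 0, "claw": 0}]}}

```text
time_s: 29.58
position: [567.0, -136.3, 132.8]
tcp_rot: [-1.571, -0.0, 0.0]
ft_force: [-0.4, 0.2, 0.0]
grip_width: 0.088
```

Call:
{"name": "step_arm", "arguments": {"deltas": [{"x": 0, "y": 0, "z": -0.0005, "wx": 0, "wy": 0, "wz": 0, "claw": 0}, {"x": 0, "y": 0, "z": -0.0005, "wx": 0, "wy": 0, "wz": 0, "claw": 0}]}}

```text
time_s: 29.82
position: [567.0, -136.3, 132.8]
tcp_rot: [-1.571, 0.0, 0.0]
ft_force: [-2.8, -0.4, 4.4]
grip_width: 0.084
```

Call:
{"name": "step_arm", "arguments": {"deltas": [{"x": 0, "y": 0, "z": 0, "wx": 0, "wy": 0, "wz": 0, "claw": 0.06}, {"x": 0, "y": 0, "z": 0, "wx": 0, "wy": 0, "wz": 0, "claw": 0.12}, {"x": 0, "y": 0, "z": 0, "wx": 0, "wy": 0, "wz": 0, "claw": 0.2}, {"x": 0, "y": 0, "z": 0, "wx": 0, "wy": 0, "wz": 0, "claw": 0.3}, {"x": 0, "y": 0, "z": 0, "wx": 0, "wy": 0, "wz": 0, "claw": 0.35}], "newtons": 20}}

```text
time_s: 30.45
position: [567.1, -136.3, 132.2]
tcp_rot: [-1.571, -0.0, 0.0]
ft_force: [0.4, -1.3, -0.0]
grip_width: 0.349
```

Call:
{"name": "step_arm", "arguments": {"deltas": [{"x": 0, "y": 0, "z": 0.02, "wx": 0, "wy": 0, "wz": 0, "claw": 0.35}, {"x": 0, "y": 0, "z": 0.06, "wx": 0, "wy": 0, "wz": 0, "claw": 0.35}, {"x": 0.01, "y": -0.02, "z": 0.1, "wx": 0, "wy": 0, "wz": 0, "claw": 0.35}, {"x": 0.03, "y": -0.05, "z": 0.125, "wx": 0, "wy": 0, "wz": 0, "claw": 0.35}, {"x": 0.042, "y": -0.06, "z": 0.125, "wx": 0, "wy": 0, "wz": 0, "claw": 0.35}, {"x": 0.042, "y": -0.06, "z": 0.125, "wx": 0, "wy": 0, "wz": 0, "claw": 0.35}, {"x": 0.042, "y": -0.06, "z": 0.125, "wx": 0, "wy": 0, "wz": 0, "claw": 0.35}, {"x": 0.042, "y": -0.06, "z": 0.125, "wx": 0, "wy": 0, "wz": 0, "claw": 0.35}]}}

```text
time_s: 31.45
position: [608.5, -195.3, 257.2]
tcp_rot: [-1.57, 0.001, 0.001]
ft_force: [0.3, -0.8, 0.7]
grip_width: 0.353
```

```bash
python3 -c "
from h import *
snap(19,(200,120,200,150))
f=grab('wrist'); print(f['state']['position'])
for a in ring(f,(320,150),130,47,39,w=160): print(a)
crop(grab('scene'),220,200,160,120,'sc19')
"
```

```text
31.45 [ 608.5 -195.3  257.2] [-1.5704e+00  7.0000e-04  1.3000e-03] [ 0.3 -0.8  0.7] [-0.003 -0.023 -0.012] 0.353
[ 608.67832226 -195.68368971  257.276651  ]
(array([ 608.3, -136.3,   37.6]), np.float64(0.09), 'in', 180, 180, array([ 608.3, -136.3,   37.6]), np.float64(0.09))
(array([ 611.2, -142. ,   53. ]), np.float64(6.24), 'in', 46, 180, array([ 611.1, -142.3,   52.4]), np.float64(0.63))
```

View pics/w19.png

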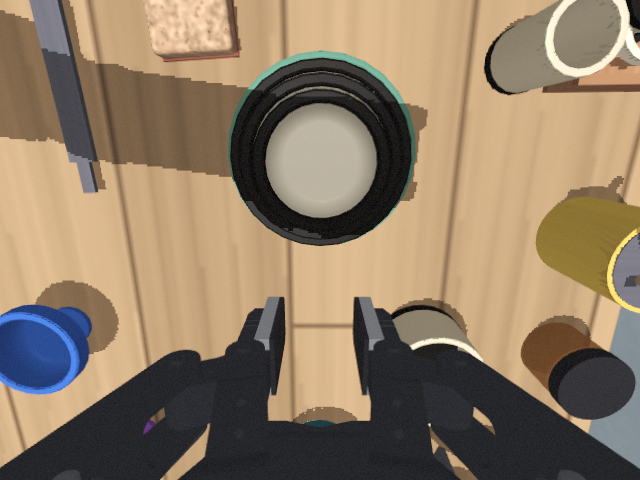

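View pics/s19.png

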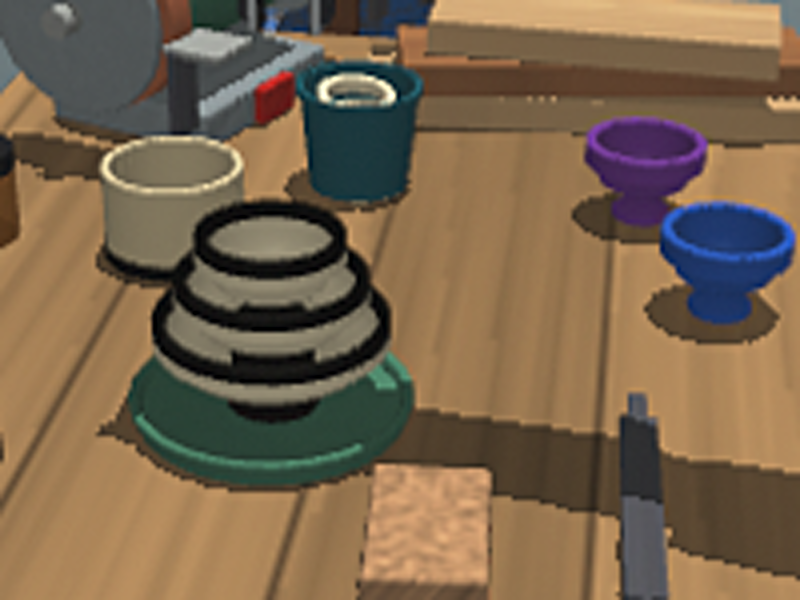

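View pics/sc19.png

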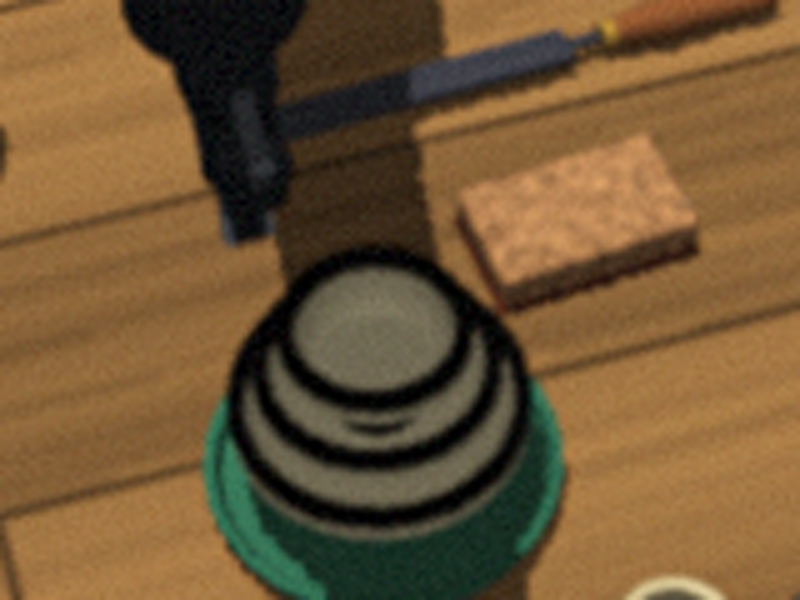

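```bash
python3 -c "
from station import bot
print(bot.sign_off())"
```

```text
the job is handed in; nothing more can be done
None
```

The three cream lids are stacked crown down on the green tray, largest at the bottom. I gripped each by its rim wall, carried it level, lowered it in 0.5–1 mm steps to light contact (1–5 N), then released. I handed the job in at about 31.5 s on the robot's clock, with the gripper open, clear of the stack and about 100 mm above it. `sign_off` gave no verdict.

My last checks, from the wrist camera (good to about 2 mm):

| Item | Centre x, y (mm) |
|---|---|
| Tray | 609.2, -136.1 |
| Large lid | 608.3, -135.8 |
| Medium lid | 608.1, -136.2 |
| Small lid | 608.3, -136.3 |

- **Centring:** all three lids are within about 1 mm of each other and of the tray centre.
- **Level and seated:** the side and scene pictures show every rim level. The contact heights fit the lids standing 28 mm apart.
- **Other things:** nothing else was touched, and the cups, pail and tools look unmoved in the pictures.

**Disagreements:**
- The scene and side cameras disagreed by about 10–15 mm on absolute positions, so I worked from the wrist camera instead.
- The outer-rim fits on the medium and small lids were spoiled by black rims overlapping in the picture. Those two centres come from the inner mouth fits, whose residuals were about 0.1 mm.

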